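# Clamp the damp coasters in the screw press

## Robot

A 6-joint arm with a two-finger parallel gripper is mounted at the origin on a cart in front of the work surface, level with it; the furniture and walls round the work are solid. World frame = base frame: x ahead of the robot, y to its left, z up, the work surface at z = 0. Lengths are in mm, angles in rad, forces in N, time in s.
With the tool pointing down it reaches from about 325 to 850 mm from the base axis. Payload 4.4 kg.
Tool frame: the origin (TCP) lies between the finger pads; the fingertips stand 22 mm ahead of it and the grasp point (between the pads) lies 3 mm ahead of it; z points along the fingers, y is the line along which they close (so a half turn about z gives the same grasp; the last joint's range is limited). The gripper opens to 94 mm and grips with 3 to 60 N. Pads are 16 mm wide; open, the fingers measure 119 mm over their backs; the gripper's body (75 mm by 177 mm) begins 78 mm behind the grasp point.
Start: joints at [-1.286, 0.207, 1.542, -0, 1.393, -0.15], TCP at [242.716, -521.264, 198.747] pointing down, gripper open.
Joint ranges: [-2.73, 2.73], [-0.86, 2.22], [0.23, 2.46], [-1.11, 4.25], [0.08, 2.63], [-2.82, 2.82]. Speed limits (rad/s): [2.79, 2.79, 3.14, 3.14, 3.14, 3.14].

## Interface

Orientations are given as a rotation vector (axis times angle).
In Python, from station import arm, vision, workorder gives the robot as it stands.
- The arm moves only by the tool servo_tool, never from a script. Its argument "series" is a list of rows, each a list of 3 entries, a list of its own where there are three numbers: the shift along the tool's x, y, z in units of 40 mm (1.0 is 40 mm), then the turn, a rotation vector about the tool's x, y, z in units of 5 degrees (1.0 is 5 degrees), then the finger opening in mm, from 0 to 94. In form: [[[dx, dy, dz], [ax, ay, az], jaw], ...]. A call has 1 to 20 rows; each row is the pose to reach, as a shift and turn from the pose commanded when the call began, along the tool's axes at that moment; what a row does not reach only later rows make up. A row lasts 1/12 s, in which the tool goes at most 41.7 mm and 7.16 degrees, less where a joint would pass 70% of its speed; a pose out of reach is approached as far as the arm can. A call with a gripper value outside its range is refused whole. The fingers move at their own pace and stop on an object; "grip_force" is the grip in N (left out, the last holds). Time passes only in rows, so rows that repeat a pose let the fingers close. It gives the time, the measured TCP pose, the force, the opening and the grip force at its end, in the units of the state.
- arm.get_obs(): the state, without advancing time (a new reading comes with each control period).
- vision.grab_frame(name): name is "scene" or "top" or "wrist"; returns a dict with "frame" (400x640x3 uint8, red, green, blue), "fx", "fy", "cx", "cy" (pixels), "k1" (the pictures are not rectified: a ray, as slopes to the right and down, at radius r is drawn at 1 + k1 r^2 times it, then the intrinsics apply), "R" (3x3) and "t" (3): a world point X has camera coordinates R X + t; the wrist camera has in their place "hand_eye" (4x4, takes a point from camera to tool coordinates, whose origin is the TCP and whose axes are the flange's). Camera axes: x right, y down, z forward; pixel columns grow to the right and rows downward; lengths in mm; the calibration is good to about 2 mm. A picture is of the moment at which its call begins: read the wrist's pose just before it. There is no depth.
- workorder.sign_off(): hands the job in; it is judged then, once.
The state is a dict: "time": time; "joint_positions": joint angles; "qd": joint speeds; "effort": joint torques, N m; "eef_pos": TCP position; "tcp_rot": TCP orientation; "contact_force": force on the tool from outside, world axes, zero at the start; "ft_torque": the same for the moment, N m; "opening": opening from 0.0 (shut) to 1.0 (fully open); "finger_force": force on a finger pad.
Only numpy, scipy, OpenCV 4.12 (cv2) and the standard library are available. Lean on these libraries where they do the work, as an engineer would, in place of code of your own. Each camera call takes 0.05 s, during which the arm holds its last target. There are 200 camera calls.

## Task

Two damp leather coasters lie in the small green screw press to be dried flat. Fit the loose crank onto the square end of the press screw by feel, without forcing it (it only drops home when the squares line up), and wind it clockwise, about two turns, until the plate grips the coasters firmly: about a fifth of a turn past first touch, where the crank has clearly stiffened, but not screwed down tight. Then let go, leaving the crank on the screw and everything else where it is.

Things in the scene. Friction and masses are not known exactly. Their poses are not given: they have to be found in the camera images.
- press: Fixed bench screw press, 140 mm deep (x), 176 mm wide (y): dark green base, two steel columns at y = +-71 mm, green bridge across them; highest fixed parts (column nuts) 171 mm up. Origin: centre of its underside. The screw is vertical, on the z axis, and rises through the bridge.
- spindle_top (a point): Tip of the screw's end: a round pilot nose, 10 mm thick and 4 mm long, on a 14 mm square, 16 mm long, on a round collar of 28 mm where a fitted crank rests. It goes down with the screw. Its axes do NOT turn with the screw: how the square stands is not reported and varies. The screw is stiff: it stays put when a crank is slid round on its end with light pressure.
- ram (a joint): How far screw and plate have gone down from the highest position (0), in m. One full turn clockwise seen from above lowers them, and a fitted crank, by 14 mm. At 0 the plate is 30 mm above the coasters and spindle_top is 230 mm above the worktop.
- plate: Square steel pressing plate, 104 mm, hung under the screw on a strong spring, guided by the columns. Origin: on the screw's axis, 84 mm below the plate's underside. The spring gives 1 mm per 40 N. The plate shall press with 60 to 160 N, best about 110 N, reached about a fifth of a turn after it first touches the coasters. The screw holds where it is left.
- coaster_low: Lower round brown leather coaster, 96 mm wide, 8 mm thick, lying on the press's beech bed (bed top 38 mm above the worktop). Origin: centre of its underside.
- coaster_top: Upper coaster, the same, lying on the lower one. Origin: centre of its underside.
- crank: Loose steel crank, 0.24 kg, on the worktop, socket down, knob up. Origin: underside centre of its hub; z up, x along the arm to the knob. Hub 30 mm square, 34 mm high; square hole right through, 16 mm across flats. Arm 20 mm wide, up to z = 12 mm. Best carried by the hub, fingers closing along y. Fully home, its origin is 20 mm below spindle_top.
- crank_grip (a point): On the axis of the crank's round wooden knob (24 mm thick, 13 to 61 mm above the crank's origin), 60 mm from the hub's axis, 42 mm above the origin. The knob spins freely on its pin, so fingers that hold it need not turn. Turning takes about 7 N when free, 11 N rightly clamped; stopped after a small step the knob still pushes back 1 to 3 N when free, 4 to 6 N when clamped.
- lemon1: Lemon, 55x75x55 mm, on the worktop in front of the sink. Leave it.
- pinch_bowl: Small speckled bowl, 70 mm wide, 31 mm high, in front of the sink. Leave it.
- salt_cellar: Wooden salt cellar, 84x94x58 mm, left of the sink towards the back. Leave it.
- jigger: Brass jigger, 44 mm wide, 91 mm high, on the dark tray at the right. Leave it.
- pepper_mill: Wooden pepper mill, 58 mm wide, 140 mm high, on the dark tray. Leave it.

How it is judged (in metres and radians):
On the way:
1. the crank is fully home on the square end of the screw, upright (z of crank in the frame of spindle_top below -0.016 m and horizontal distance between crank and spindle_top below 0.004 m and angle between crank's own z axis and vertical below 0.12 rad), for 0.2 s.
At the end, for the whole second after the job is handed in: The plate presses the coasters with 60 to 160 N, both coasters within 12 mm of the press's middle; the crank sits at rest, upright and fully home on the screw's square (its origin at least 16 mm below spindle_top and within 4 mm of its axis) (all of step 1 and contact force between plate and coaster_top between 60 and 160 N and horizontal distance between each of coaster_top, coaster_low and press below 0.012 m and linear speed of crank below 0.02 m/s); the robot touches nothing.
It fails at once if the crank is forced against the press with more than 40 N while it is not home on the square (contact force between crank and press above 40 N and z of crank in the frame of spindle_top above -0.01 m).
It fails at once if the coasters are pressed with more than 180 N (contact force between plate and coaster_top above 180 N).
It fails at once if another thing on the worktop is pushed more than 30 mm (distance of any of lemon1, pinch_bowl, salt_cellar, jigger, pepper_mill from where it was at the start of the episode above 0.03 m).
It also fails if it takes over 72 s, if anything falls off the work surface, if the arm or the gripper's body presses on something with over 40 N, if the wrist force passes 120 N, or if a joint passes its speed limit or range.

## Working session

There is one attempt and no reset: what is moved stays moved. The work goes in short steps, Python scripts to look and compute and a tool call to move; the robot and the scene stay as the last step left them, time stands still between calls to the robot, and variables do not carry over. Pictures are saved under pics/ and viewed, at most 10 in all, crops included, and the job is handed in when it is done.

Besides the shell and the picture viewer there is one more tool, called after "Call:" by a JSON object that holds its "method" and its "body". servo_tool: Moves the arm, as the interface text tells. Its arguments: {"type":"object","properties":{"series":{"type":"array","items":{"type":"array"}},"grip_force":{"type":"number"}},"required":["series"]}

```bash
mkdir -p pics
cat > h.py <<'E'
import numpy as np, cv2
from scipy.spatial.transform import Rotation as Rn
from station import arm, vision, workorder
def snap(name,fn=None):
    o=arm.get_obs(); f=vision.grab_frame(name)
    if name=="wrist":
        H=np.array(f["hand_eye"]); T=np.eye(4); T[:3,:3]=Rn.from_rotvec(o["tcp_rot"]).as_matrix(); T[:3,3]=o["eef_pos"]
        M=T@H; f["C"]=M[:3,3]; f["Rwc"]=M[:3,:3]
    else:
        R=np.array(f["R"]); f["Rwc"]=R.T; f["C"]=-R.T@np.array(f["t"])
    if fn: cv2.imwrite("pics/"+fn,cv2.cvtColor(f["frame"],cv2.COLOR_RGB2BGR))
    return f
def ray(f,u,v):
    K=np.array([[f["fx"],0,f["cx"]],[0,f["fy"],f["cy"]],[0,0,1.]])
    p=cv2.undistortPoints(np.array([[[u,v]]],float),K,np.array([f["k1"],0,0,0,0.]))[0,0]
    return f["Rwc"]@np.array([p[0],p[1],1.])
def onz(f,u,v,z):
    d=ray(f,u,v); return f["C"]+d*(z-f["C"][2])/d[2]
def proj(f,X):
    c=f["Rwc"].T@(np.array(X,float)-f["C"]); p=c[:2]/c[2]; s=1+f["k1"]*(p@p)
    return np.array([f["fx"]*p[0]*s+f["cx"],f["fy"]*p[1]*s+f["cy"]])
def tri(fs,ps):
    A=0;b=0
    for f,p in zip(fs,ps):
        d=ray(f,*p);d/=np.linalg.norm(d);P=np.eye(3)-np.outer(d,d);A=A+P;b=b+P@f["C"]
    return np.linalg.solve(A,b)
E
python3 - <<'E'
from h import *
o=arm.get_obs(); print({k:np.round(v,3) for k,v in o.items()})
for n in("scene","top"):
    f=snap(n,n+"0.png"); print(n,f["C"].round(),f["Rwc"].round(2).tolist(),f["fx"],f["k1"])
f=snap("wrist"); print(np.array(f["hand_eye"]).round(3).tolist(),f["fx"])
E
```

```text
{'time': np.float64(0.0), 'joint_positions': array([-1.285,  0.207,  1.543,  0.   ,  1.393, -0.15 ]), 'qd': array([ 0.002, -0.001, -0.   , -0.001,  0.001, -0.   ]), 'effort': array([-2.0000e-03, -3.7089e+01, -2.8142e+01,  7.0000e-02,  3.6000e-02,
       -0.0000e+00]), 'eef_pos': array([ 242.503, -520.485,  197.637]), 'tcp_rot': array([-3.065, -0.679,  0.   ]), 'contact_force': array([-0.686,  0.132,  0.884]), 'ft_torque': array([0.002, 0.024, 0.025]), 'finger_force': np.float64(0.0), 'opening': np.float64(1.003)}
scene [-505. -644.  995.] [[0.46, -0.52, 0.72], [-0.89, -0.27, 0.37], [0.0, -0.81, -0.58]] 497.47960502277436 -0.10549049276180955
top [-182. -195. 1688.] [[0.1, -0.9, 0.42], [-0.99, -0.09, 0.05], [-0.0, -0.43, -0.9]] 459.48092012923775 0.03234910441756509
[[-0.0, -0.961, -0.278, 81.549], [1.0, -0.001, 0.002, 0.999], [-0.002, -0.278, 0.961, -187.124], [0.0, 0.0, 0.0, 1.0]] 312.2894908015562
```

View pics/scene0.png

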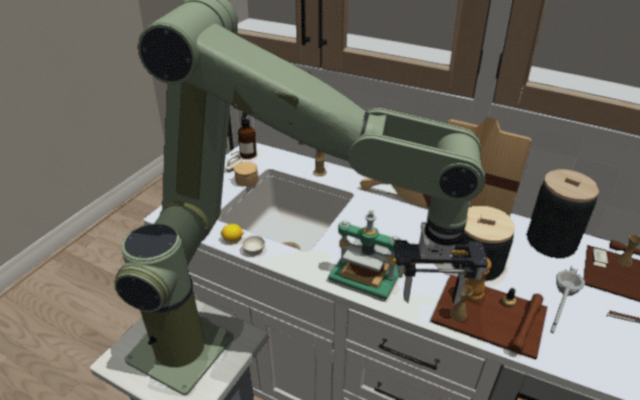

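View pics/top0.png

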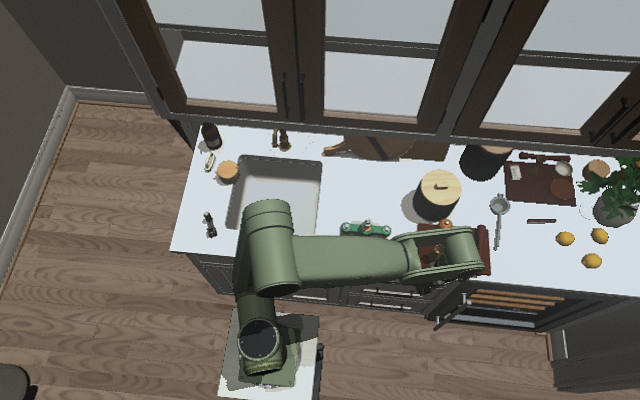

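The scene view shows the green press around (368,255) with its screw tip near (370,213), and the top view shows its bridge at (366,229). The crank is not clearly visible in either, so the arm may be hiding it. I'll locate the press and check the wrist view.

Run:
```python
from h import *
s=snap("scene");t=snap("top");w=snap("wrist")
print("spindle scene z230",onz(s,370,213,230).round(), "top z~171 bridge",onz(t,366,229,171).round(), tri([s,t],[(370,213),(367,222)]).round())
print("black thing top",onz(t,209,225,20).round())
a=w["frame"]; b=cv2.resize(s["frame"][190:310,300:500],None,fx=4,fy=4,interpolation=cv2.INTER_CUBIC)
b=cv2.resize(b,(640,384)); c=cv2.resize(a,(340,212))
img=np.zeros((600,640,3),np.uint8); img[:384]=b; img[386:598,:340]=c
d=cv2.resize(t["frame"][195:295,330:500],None,fx=1.75,fy=1.75)[:212,:298]; img[386:386+d.shape[0],342:342+d.shape[1]]=d
cv2.imwrite("pics/a.png",img[:,:,::-1])
```

```text
spindle scene z230 [ 431. -301.  230.] top z~171 bridge [ 436. -297.  171.] [ 442. -296.  221.]
black thing top [452. 305.  20.]
```

View pics/a.png

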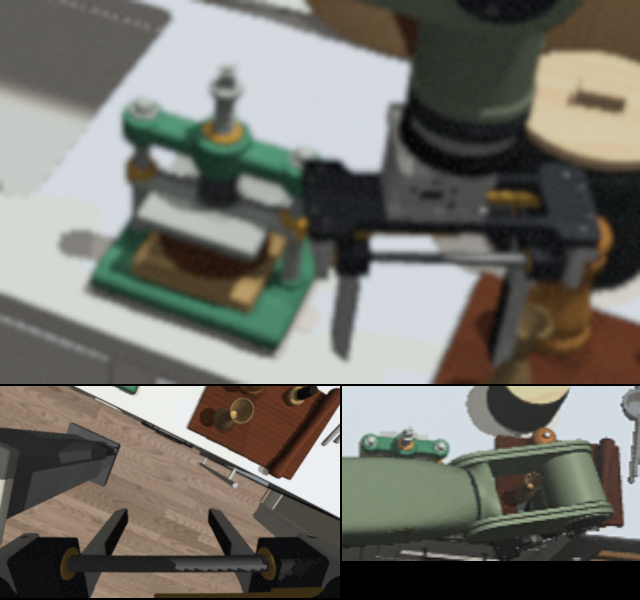

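The press is clear and its screw tip is near (435,-299). The dark object at top-view (209,225) has about the crank's size (~85 mm), so I'll zoom in there.

Run:
```python
from h import *
s=snap("scene");t=snap("top")
p=proj(s,[452,305,20]);print(p)
b=cv2.resize(t["frame"][195:250,180:270],(640,391),interpolation=cv2.INTER_CUBIC)
c=s["frame"][140:280,150:330]; c=cv2.resize(c,(257,200))
img=np.zeros((600,640,3),np.uint8); img[:391]=b; img[395:595,:257]=c
cv2.imwrite("pics/b.png",img[:,:,::-1])
```

```text
[196.55926711 207.60229303]
```

View pics/b.png

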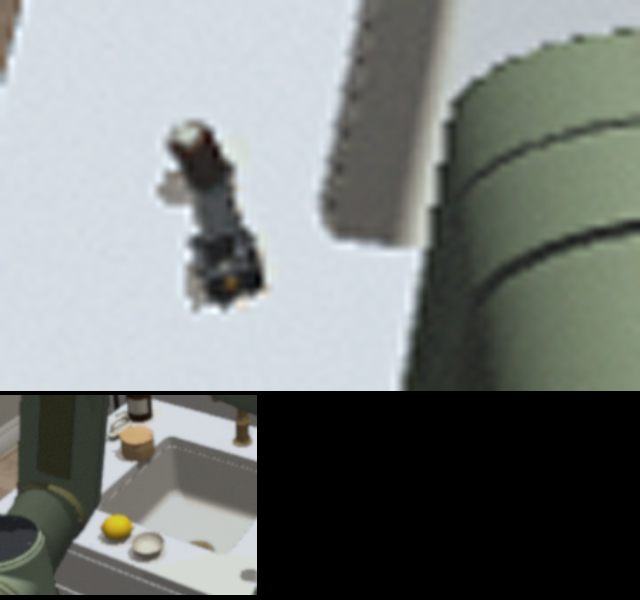

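The dark object is the crank: hub near top-image (212,233), so about (420,295), and knob towards (206,214), so about (480,310). I'll lift high and travel across.

Call:
{"method": "servo_tool", "body": {"series": [[[0,0,-5.5],[0,0,0],80],[[0,0,-5.5],[0,0,0],80],[[0,0,-5.5],[0,0,0],80],[[0,0,-5.5],[0,0,0],80],[[0,0,-5.5],[0,0,0],80],[[10.8,-9.3,-5.5],[0,0,0],80],[[10.8,-9.3,-5.5],[0,0,0],80],[[10.8,-9.3,-5.5],[0,0,0],80],[[10.8,-9.3,-5.5],[0,0,0],80],[[10.8,-9.3,-5.5],[0,0,0],80],[[10.8,-9.3,-5.5],[0,0,0],80],[[10.8,-9.3,-5.5],[0,0,0],80],[[10.8,-9.3,-5.5],[0,0,0],80],[[10.8,-9.3,-5.5],[0,0,0],80],[[10.8,-9.3,-5.5],[0,0,0],80],[[10.8,-9.3,-5.5],[0,0,0],80],[[10.8,-9.3,-5.5],[0,0,0],80],[[10.8,-9.3,-5.5],[0,0,0],80],[[10.8,-9.3,-5.5],[0,0,0],80],[[10.8,-9.3,-5.5],[0,0,0],80]], "grip_force": 20}}

```text
time: 2.07
eef_pos: [478.4, 2.9, 418.6]
tcp_rot: [-3.063, -0.69, -0.001]
contact_force: [-0.4, -0.2, -0.6]
opening: 0.854
finger_force: 0.0
```

Call:
{"method": "servo_tool", "body": {"series": [[[2.0,-7.2,2.9],[0,0,2],80],[[2.0,-7.2,2.9],[0,0,2],80],[[2.0,-7.2,2.9],[0,0,2],80],[[2.0,-7.2,2.9],[0,0,2],80],[[2.0,-7.2,2.9],[0,0,2],80],[[2.0,-7.2,2.9],[0,0,2],80],[[2.0,-7.2,2.9],[0,0,2],80],[[2.0,-7.2,2.9],[0,0,2],80],[[2.0,-7.2,2.9],[0,0,2],80],[[2.0,-7.2,2.9],[0,0,2],80],[[2.0,-7.2,2.9],[0,0,2],80]]}}

```text
time: 2.98
eef_pos: [428.7, 292.3, 303.1]
tcp_rot: [3.114, 0.408, 0.001]
contact_force: [-0.2, -0.5, 0.0]
opening: 0.851
finger_force: 0.0
```

Run:
```python
from h import *
o=arm.get_obs();print(o["eef_pos"].round(1),o["tcp_rot"].round(3),o["joint_positions"].round(2))
w=snap("wrist","w1.png")
for P in ([420,295,34],[480,310,61]): print(proj(w,P).round(1))
```

```text
[428.7 292.3 303.1] [3.114e+00 4.080e-01 1.000e-03] [ 0.43  0.02  1.53 -0.    1.59  1.74]
[311.4 171.4]
[311.7 130. ]
```

View pics/w1.png

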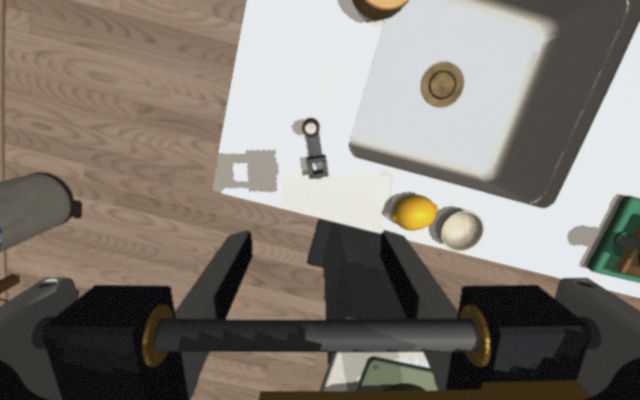

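The wrist view shows the crank's hub top at about (317,165) and its knob top at about (311,128). The lemon and bowl are well clear at (415,212) and (460,228).

Run:
```python
from h import *
w=snap("wrist")
h=onz(w,317,164,34);k=onz(w,311,128,61);d=(k-h)[:2]
print(h.round(1),k.round(1),np.hypot(*d),np.degrees(np.arctan2(d[1],d[0])))
R=Rn.from_rotvec(arm.get_obs()["tcp_rot"]).as_matrix();print(R.round(3).tolist(),np.degrees(np.arctan2(R[1,0],R[0,0])))
tgt=np.array([h[0],h[1],150]);print("units",(R.T@(tgt-arm.get_obs()["eef_pos"])/40).round(2))
```

```text
[433.3 289.6  34. ] [482.9 311.3  61. ] 54.16885327809126 23.65485658569596
[[0.967, 0.256, 0.002], [0.256, -0.967, 0.0], [0.002, 0.0, -1.0]] 14.845524109847469
units [0.07 0.08 3.85]
```

Call:
{"method": "servo_tool", "body": {"series": [[[0.0,0.1,3.4],[0,0,-1.5],80],[[0.0,0.1,3.4],[0,0,-1.5],80],[[0.0,0.1,3.4],[0,0,-1.5],80],[[0.0,0.1,3.4],[0,0,-1.5],80],[[0.0,0.1,3.4],[0,0,-1.5],80],[[0.0,0.1,3.4],[0,0,-1.5],80]]}}

```text
time: 3.58
eef_pos: [430.5, 289.0, 168.2]
tcp_rot: [-3.082, -0.61, -0.002]
contact_force: [-0.1, 0.9, 0.0]
opening: 0.854
finger_force: 0.0
```

Run:
```python
from h import *
o=arm.get_obs();print(o["eef_pos"].round(1),o["tcp_rot"].round(3))
w=snap("wrist")
p=proj(w,[433,290,34]);q=proj(w,[488,314,61]);print(p,q)
x0,y0=int((p[0]+q[0])/2)-80,int((p[1]+q[1])/2)-75
print(x0,y0)
cv2.imwrite("pics/w2.png",cv2.resize(w["frame"][max(y0,0):max(y0,0)+150,x0:x0+160],(640,600),interpolation=cv2.INTER_CUBIC)[:,:,::-1])
```

```text
[430.5 289.  168.2] [-3.082e+00 -6.100e-01 -2.000e-03]
[314.49205032 186.21266195] [312.95074246 130.05209547]
233 83
```

View pics/w2.png

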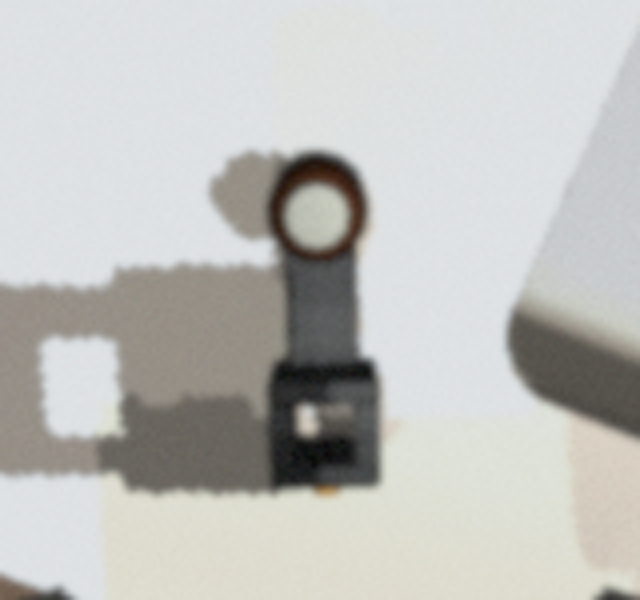

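The zoom shows the hub top centred at crop (325,428), i.e. pixel (314.3,190), and the pale knob top at crop (317,214), i.e. pixel (312.3,136.5). The sides are nearly square with the picture.

Run:
```python
from h import *
w=snap("wrist");o=arm.get_obs()
h=onz(w,314.3,190.2,34);k=onz(w,312.3,136.5,61);d=(k-h)[:2]
print(h.round(1),k.round(1),np.hypot(*d),np.degrees(np.arctan2(d[1],d[0])))
R=Rn.from_rotvec(o["tcp_rot"]).as_matrix();print(np.degrees(np.arctan2(R[1,0],R[0,0])))
# hub side edges at crop x 270,380
for u in (270,380): print(onz(w,233+u/4,190.2,34).round(1))
print("units",(R.T@(np.array([h[0],h[1],25])-o["eef_pos"])/40).round(2))
```

```text
[430.  289.3  34. ] [483.6 313.2  61. ] 58.651329988558594 24.035278637289366
22.423439338689242
[424.4 302.9  34. ]
[435.6 275.8  34. ]
units [-0.08 -0.    3.63]
```

Call:
{"method": "servo_tool", "body": {"series": [[[-0.05,0,2.0],[0,0,-0.3],60],[[-0.05,0,2.0],[0,0,-0.3],60],[[-0.05,0,3.0],[0,0,-0.3],60],[[-0.05,0,3.5],[0,0,-0.3],60],[[-0.05,0,3.5],[0,0,-0.3],50],[[-0.05,0,3.5],[0,0,-0.3],40],[[-0.05,0,3.5],[0,0,-0.3],25],[[-0.05,0,3.5],[0,0,-0.3],25],[[-0.05,0,3.5],[0,0,-0.3],25],[[-0.05,0,3.5],[0,0,-0.3],25],[[-0.05,0,3.5],[0,0,-0.3],25]], "grip_force": 35}}

```text
time: 4.6
eef_pos: [428.3, 289.0, 27.9]
tcp_rot: [-3.073, -0.652, -0.004]
contact_force: [-0.2, -0.3, -0.3]
opening: 0.265
finger_force: 0.0
```

Fingers closed to 25 mm with no force, so the hub is not between them; look.

Run:
```python
from h import *
w=snap("wrist")
print(arm.get_obs()["finger_force"],arm.get_obs()["opening"])
cv2.imwrite("pics/w3.png",w["frame"][:,:,::-1])
```

```text
2.084695286157512 0.26829570033255923
```

View pics/w3.png

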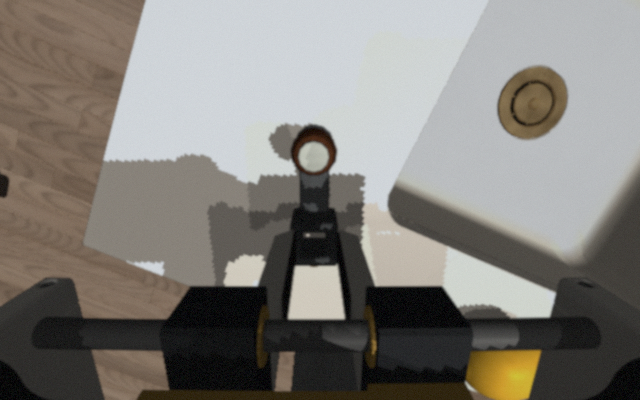

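The fingers look to be flanking the rear of the hub: hub top around (315,225), knob top at (313,155). I'll compute the positions.

Run:
```python
from h import *
w=snap("wrist");o=arm.get_obs()
R=Rn.from_rotvec(o["tcp_rot"]).as_matrix()
for n,u,v,z in(("hub hole",315,235,34),("knob",313,155,61),("hub back top edge",317,265,34),("hub front",317,210,34)):
    p=onz(w,u,v,z);print(n,p.round(1),(R.T@(p-o["eef_pos"])).round(1))
print(proj(w,[430,289.3,34]),proj(w,[430,289.3,0]),o["finger_force"],o["opening"])
```

```text
hub hole [433.5 290.5  34. ] [ 5.7  0.7 -6.4]
knob [482.3 313.2  61. ] [ 59.5  -0.2 -33.3]
hub back top edge [415.1 280.9  34. ] [-15.1   2.   -6.4]
hub front [449. 296.  34.] [22.1  1.9 -6.4]
[314.50376284 240.504839  ] [314.63050744 221.68777841] 1.6469406325813907 0.26543075491966345
```

The hub is in place (knob 59.5 mm ahead of the TCP), so I'll close further.

Call:
{"method": "servo_tool", "body": {"series": [[[0,0,0],[0,0,0],15],[[0,0,0],[0,0,0],10],[[0,0,0],[0,0,0],10],[[0,0,0],[0,0,0],10],[[0,0,0],[0,0,0],10]], "grip_force": 35}}

```text
time: 5.12
eef_pos: [428.8, 287.8, 27.5]
tcp_rot: [3.071, 0.653, 0.003]
contact_force: [0.7, -4.0, 5.8]
opening: 0.11
finger_force: 2.9
```

Run:
```python
from h import *
w=snap("wrist");s=snap("scene");t=snap("top")
o=arm.get_obs();print(o["finger_force"],o["opening"],o["contact_force"])
img=np.zeros((600,640,3),np.uint8); 
img[:400]=cv2.resize(w["frame"][110:310,160:480],(640,400))
img[400:600,:320]=cv2.resize(t["frame"][190:260,150:262],(320,200),interpolation=cv2.INTER_CUBIC)
img[400:600,320:]=cv2.resize(s["frame"][150:290,90:314],(320,200))
cv2.imwrite("pics/c.png",img[:,:,::-1])
```

```text
2.9509438325840165 0.1069026004496124 [ 1.09474338 -3.56310673  5.90994481]
```

View pics/c.png

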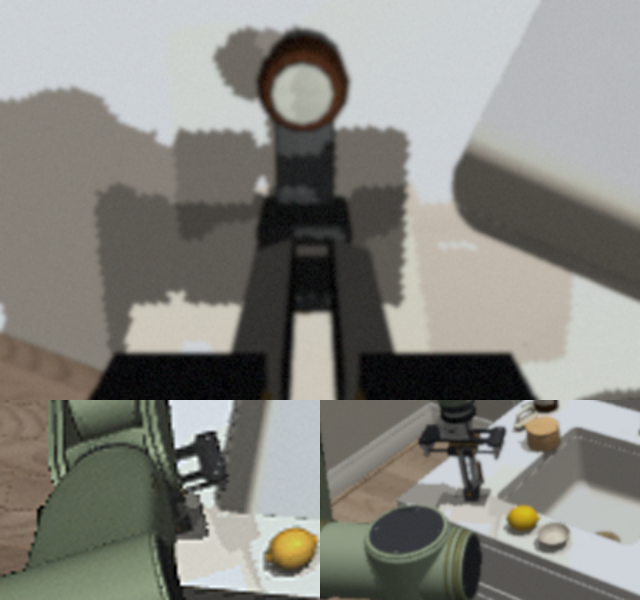

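The picture shows the fingers overlapping the hub's top, near full-image (305–330,230). They seem to have closed above the hub, not beside it. I'll check the geometry.

Run:
```python
from h import *
w=snap("wrist");o=arm.get_obs()
R=Rn.from_rotvec(o["tcp_rot"]).as_matrix();print(R.round(3).tolist())
for zt in (-10,0,10,22):
  print(zt,[proj(w,o["eef_pos"]+R@np.array([x,y,zt])).round(1).tolist() for x,y in((8,-5),(8,5),(8,-17.5),(-8,-5))])
print([ (z,proj(w,[430,289.3,z]).round(1).tolist()) for z in (0,12,34)])
# hub width px 46 at x=315 v~215 (front top edge): implied
for z in (0,20,34,50): print(z,[ (R.T@(onz(w,u,v,z)-o["eef_pos"])).round(1).tolist() for u,v in((289,210),(335,210),(311,158),(290,170))])
```

```text
[[0.914, 0.407, 0.002], [0.407, -0.914, -0.001], [0.002, 0.002, -1.0]]
-10 [[305.6, 233.9], [322.0, 233.9], [285.1, 233.9], [305.9, 257.6]]
0 [[306.1, 227.9], [321.7, 227.8], [286.6, 227.9], [306.3, 250.6]]
10 [[306.5, 222.4], [321.4, 222.4], [287.9, 222.4], [306.7, 244.3]]
22 [[307.0, 216.4], [321.1, 216.4], [289.3, 216.5], [307.2, 237.3]]
[(0, [312.8, 222.1]), (12, [312.7, 228.1]), (34, [312.5, 241.0])]
0 [[11.0, -18.1, 27.5], [10.9, 15.2, 27.6], [48.7, -2.0, 27.6], [40.3, -16.7, 27.6]]
20 [[17.6, -16.3, 7.5], [17.5, 13.8, 7.6], [51.8, -1.7, 7.6], [44.2, -15.1, 7.6]]
34 [[22.2, -15.1, -6.4], [22.1, 12.9, -6.4], [53.9, -1.5, -6.4], [46.8, -13.9, -6.4]]
50 [[27.4, -13.7, -22.4], [27.4, 11.9, -22.4], [56.3, -1.3, -22.4], [49.9, -12.6, -22.4]]
```

By the camera, the fingertips end near tool z ≈ -7, where they rest on the hub top (z=34), rather than at +22. So I'll open and feel downward in small steps, watching the force.

Call:
{"method": "servo_tool", "body": {"series": [[[0,0,-0.1],[0,0,0],30],[[0,0,-0.1],[0,0,0],56],[[0,0,-0.1],[0,0,0],56],[[0,0,-0.1],[0,0,0],56],[[0,0,0.05],[0,0,0],56],[[0,0,0.1],[0,0,0],56],[[0,0,0.15],[0,0,0],56],[[0,0,0.2],[0,0,0],56],[[0,0,0.2],[0,0,0],56]]}}

```text
time: 6.07
eef_pos: [426.9, 288.3, 18.0]
tcp_rot: [3.073, 0.652, -0.002]
contact_force: [0.6, 0.1, -0.3]
opening: 0.598
finger_force: 0.0
```

Call:
{"method": "servo_tool", "body": {"series": [[[0.02,0,0.1],[0,0,0],56],[[0.03,0,0.2],[0,0,0],56],[[0.04,0,0.3],[0,0,0],56],[[0.04,0,0.35],[0,0,0],56],[[0.04,0,0.4],[0,0,0],56],[[0.04,0,0.4],[0,0,0],56]]}}

```text
time: 6.57
eef_pos: [428.5, 289.0, 2.2]
tcp_rot: [3.073, 0.652, -0.002]
contact_force: [-0.4, 0.2, -1.0]
opening: 0.597
finger_force: 0.0
```

Run:
```python
from h import *
w=snap("wrist","w4.png");o=arm.get_obs();R=Rn.from_rotvec(o["tcp_rot"]).as_matrix()
print(o["eef_pos"].round(1),o["contact_force"].round(1))
g=w["frame"].astype(int)
# pale knob disc: bright neutral blob inside brown ring
hsv=cv2.cvtColor(w["frame"],cv2.COLOR_RGB2HSV)
m=((hsv[...,1]>110)&(hsv[...,2]<140)&((hsv[...,0]<15)|(hsv[...,0]>170))).astype(np.uint8); m[:,:250]=0;m[:,380:]=0;m[240:]=0
n,l,st,c=cv2.connectedComponentsWithStats(m);i=1+st[1:,4].argmax();print("ring",st[i],c[i])
x,y,ww,hh=st[i][:4];roi=g[y:y+hh,x:x+ww].sum(2)>480;v,u=np.nonzero(roi)
p=onz(w,x+u.mean(),y+v.mean(),61);print("knob top",x+u.mean(),y+v.mean(),p.round(1),(R.T@(p-o["eef_pos"])).round(1))
```

```text
[428.7 289.1   2.4] [-0.2  0.3 -0.4]
ring [287 131  52  56 919] [313.65288357 151.17083787]
knob top 314.6937269372694 165.07749077490774 [482.7 312.4  61. ] [ 58.8   0.7 -58.6]
```

Call:
{"method": "servo_tool", "body": {"series": [[[0,0,0],[0,0,0],30],[[0,0,0],[0,0,0],20],[[0,0,0],[0,0,0],20],[[0,0,0],[0,0,0],20],[[0,0,0],[0,0,0],20],[[0,0,0],[0,0,0],20]], "grip_force": 40}}

```text
time: 7.12
eef_pos: [428.9, 289.4, 2.9]
tcp_rot: [-3.073, -0.652, -0.0]
contact_force: [-0.4, 0.2, 1.0]
opening: 0.316
finger_force: 40.0
```

The hub is gripped (29.7 mm, 40 N). Next I'll lift and carry it to a viewpoint beside the press screw.

Call:
{"method": "servo_tool", "body": {"series": [[[0,0,-0.3],[0,0,0],20],[[0,0,-1],[0,0,0],20],[[0,0,-8.4],[0,0,0],20],[[0,0,-8.4],[0,0,0],20],[[0,0,-8.4],[0,0,0],20],[[0,0,-8.4],[0,0,0],20],[[-5.9,11.2,-8.4],[0,0,0],20],[[-5.9,11.2,-8.4],[0,0,0],20],[[-5.9,11.2,-8.4],[0,0,0],20],[[-5.9,11.2,-8.4],[0,0,0],20],[[-5.9,11.2,-8.4],[0,0,0],20],[[-5.9,11.2,-8.4],[0,0,0],20],[[-5.9,11.2,-8.4],[0,0,0],20],[[-5.9,11.2,-8.4],[0,0,0],20],[[-5.9,11.2,-8.4],[0,0,0],20],[[-5.9,11.2,-8.4],[0,0,0],20],[[-5.9,11.2,-8.4],[0,0,0],20],[[-5.9,11.2,-8.4],[0,0,0],20],[[-5.9,11.2,-8.4],[0,0,0],20],[[-5.9,11.2,-8.4],[0,0,0],20]]}}

```text
time: 8.78
eef_pos: [394.4, -220.6, 340.0]
tcp_rot: [3.072, 0.642, -0.0]
contact_force: [-0.0, -0.3, -1.6]
opening: 0.319
finger_force: 40.0
```

Run:
```python
from h import *
o=arm.get_obs();print(o["eef_pos"].round(1),o["contact_force"].round(1),o["finger_force"],o["joint_positions"].round(2))
w=snap("wrist","w5.png")
p=proj(w,[435,-299,230]);print(p)
x0=int(min(max(p[0]-60,0),520));y0=int(min(max(p[1]-60,0),280));print(x0,y0)
img=np.zeros((600,800,3),np.uint8);img[:250,:400]=cv2.resize(w["frame"],(400,250));
img[:600,400:]=0
c=cv2.resize(w["frame"][y0:y0+120,x0:x0+80],(400,600),interpolation=cv2.INTER_CUBIC);img[:,400:]=c
cv2.imwrite("pics/d.png",img[:,:,::-1])
```

```text
[ 394.4 -220.6  340. ] [-0.  -0.3 -1.6] 39.96401455253363 [-0.7  -0.14  1.61 -0.    1.67  0.46]
[403.52873596 188.55301738]
343 128
```

View pics/d.png

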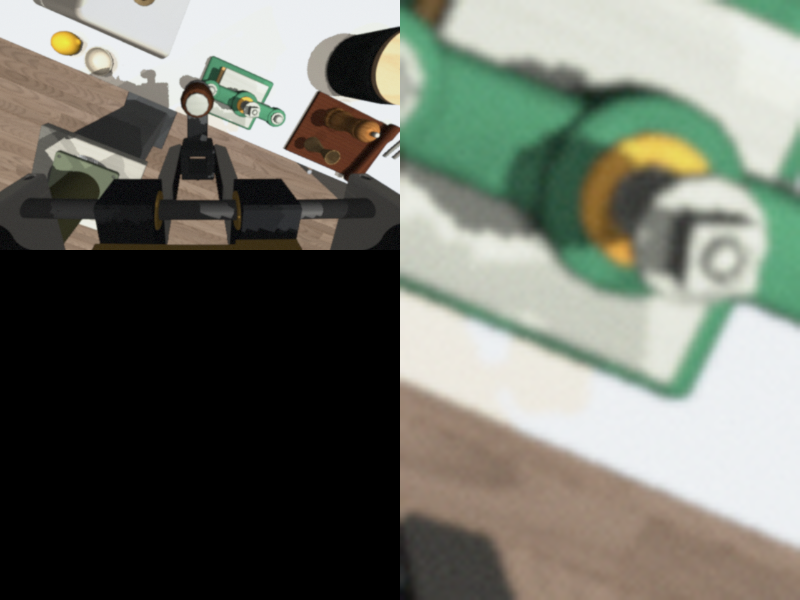

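The wrist view shows the screw end with its round nose at pixel (407.6,179.6). The square below it stands nearly parallel to the picture axes, with its left face's edge near x≈401. I'll measure the centre and the square's angle.

Run:
```python
from h import *
w=snap("wrist");o=arm.get_obs();R=Rn.from_rotvec(o["tcp_rot"]).as_matrix()
n=onz(w,407.6,179.6,230);print("nose",n.round(1),"yaw",np.degrees(np.arctan2(R[1,0],R[0,0])).round(1))
print("tool offs",(R.T@(n-o["eef_pos"])).round(1))
g=cv2.cvtColor(w["frame"],cv2.COLOR_RGB2GRAY)
print(g[167:190,394:420])
```

```text
nose [ 444.8 -294.9  230. ] yaw 23.8
tool offs [ 14.2  92.4 108.6]
[[ 58  61  68  86 117 145 177 205 221 228 228 230 231 231 232 230 228 224
  218 202 180 156 132 123 115 111]
 [ 58  61  89 126 162 189 211 223 229 231 231 231 232 232 232 231 230 229
  227 223 209 184 157 134 131 124]
 [ 58  69 104 150 189 212 225 225 222 223 225 231 230 231 230 229 229 230
  230 229 224 210 181 159 144 136]
 [ 63  77 106 145 176 203 213 210 196 194 202 216 217 219 219 216 218 219
  222 224 224 220 206 185 161 147]
 [ 69  88 110 128 149 165 170 160 140 136 150 166 171 175 172 171 173 181
  190 199 210 219 219 208 175 154]
 [ 82 102 116 124 128 129 119 103  88  84  98 109 115 117 116 111 118 124
  131 147 171 197 218 214 191 163]
 [ 98 111 117 118 118 113  96  73  60  60  86 110 118 119 117 112 105 107
  106 113 130 157 192 210 194 168]
 [124 126 125 122 121 108  87  67  56  70 112 156 174 174 169 164 154 149
  145 150 151 161 180 197 191 167]
 [152 148 133 123 118 106  80  63  60  79 133 186 211 214 207 196 190 186
  192 202 204 206 211 211 197 166]
 [165 156 133 122 119 105  85  61  57  92 153 202 22
[... 774 characters left out ...]
99 214 214
  188 165 183 205 213 189 161 142]
 [130 165 178 171 152 132 108  83 108 164 213 219 193 163 164 168 185 198
  194 180 194 208 210 184 153 140]
 [133 171 194 200 190 173 147 114 124 175 215 222 213 186 172 163 165 188
  196 198 198 205 209 178 147 139]
 [123 152 185 200 203 197 175 151 143 176 206 220 219 211 198 182 177 191
  205 211 214 213 205 173 148 141]
 [130 143 162 183 195 197 192 177 166 177 200 210 218 217 212 200 190 197
  205 211 213 210 196 164 143 138]
 [158 167 174 185 192 196 195 190 185 191 197 202 203 204 203 194 183 179
  177 178 178 171 163 145 133 133]
 [198 205 207 212 210 207 203 198 195 195 198 197 192 187 180 174 160 150
  155 158 152 140 131 122 123 122]]
```

Run:
```python
from h import *
w=snap("wrist");o=arm.get_obs();R=Rn.from_rotvec(o["tcp_rot"]).as_matrix()
def T(u,v,z): return (R.T@(onz(w,u,v,z)-o["eef_pos"]))
a=T(404.0,175,226);b=T(402.4,184.3,226);d=b-a;print("left edge angle (az deg)",np.degrees(np.arctan2(-d[1],d[0]*-1)).round(1), a.round(1),b.round(1))
a=T(405,173.2,226);b=T(413,174.2,226);d=b-a;print("top edge az",np.degrees(np.arctan2(-d[0],d[1])).round(1),a.round(1))
def knob(w):
    hsv=cv2.cvtColor(w["frame"],cv2.COLOR_RGB2HSV);g=w["frame"].astype(int)
    m=((hsv[...,1]>110)&(hsv[...,2]<140)&((hsv[...,0]<15)|(hsv[...,0]>170))).astype(np.uint8); m[:,:270]=0;m[:,360:]=0;m[240:]=0
    n,l,st,c=cv2.connectedComponentsWithStats(m);x,y,ww,hh=st[1+st[1:,4].argmax()][:4]
    s=g[y:y+hh,x:x+ww].sum(2)>480;v,u=np.nonzero(s);return x+u.mean(),y+v.mean(),(ww,hh)
u,v,s=knob(w);print("knob",u,v,s,T(u,v,o["eef_pos"][2]-2.9+61).round(1))
# hub top back edge etc: dark hub column profile
g=cv2.cvtColor(w["frame"],cv2.COLOR_RGB2GRAY);print(g[205:275:2,315])
for x in(15,-15): print(x,proj(w,o["eef_pos"]+R@np.array([x,0,2.9-34])).round(1))
```

```text
left edge angle (az deg) 5.4 [ 18.4  88.7 112.2] [  9.   87.8 112.2]
top edge az 7.2 [ 20.2  89.5 112.2]
knob 315.25069637883007 166.63324048282266 (np.int32(50), np.int32(55)) [ 57.7   1.8 -58.1]
[42 42 44 39 41 35 30 28 21 27 19 16 22 19 25 17 25 19 23 27 31 28 35 99
 84 26 19 22 23 18 22 22 22 19 20]
15 [312.1 235.9]
-15 [312.4 284.8]
```

Call:
{"method": "servo_tool", "body": {"series": [[[0.2,1.1,0],[0,0,0.7],20],[[0.4,2.0,0],[0,0,1.3],20],[[0.4,2.28,0],[0,0,1.3],20],[[0.4,2.28,1.0],[0,0,1.3],20],[[0.4,2.28,1.8],[0,0,1.3],20],[[0.4,2.28,2.3],[0,0,1.3],20],[[0.4,2.28,2.3],[0,0,1.3],20],[[0.4,2.28,2.3],[0,0,1.3],20]]}}

```text
time: 9.6
eef_pos: [446.3, -290.7, 245.5]
tcp_rot: [-3.101, -0.48, 0.004]
contact_force: [0.2, -0.6, -0.9]
opening: 0.317
finger_force: 40.0
```

Run:
```python
from h import *
import time
for i in range(3):
    f=vision.grab_frame("wrist");o=arm.get_obs();print(o["eef_pos"].round(2),o["tcp_rot"].round(4),o["contact_force"].round(2),o["qd"].round(3))
s=snap("scene");t=snap("top")
img=np.zeros((600,800,3),np.uint8)
for i,f in enumerate((s,t)):
    p=proj(f,[445,-295,235]).astype(int);print(p)
    img[:,400*i:400*i+400]=cv2.resize(f["frame"][p[1]-45:p[1]+45,p[0]-30:p[0]+30],(400,600),interpolation=cv2.INTER_CUBIC)
cv2.imwrite("pics/e.png",img[:,:,::-1])
```

```text
[ 447.44 -291.94  247.66] [3.1044e+00 4.8000e-01 8.0000e-04] [ 0.42  0.57 -2.74] [-0.007 -0.02  -0.047 -0.001 -0.005 -0.   ]
[ 448.03 -292.73  248.89] [3.1024 0.4791 0.0034] [ 0.59  0.15 -1.91] [-0.006 -0.01  -0.025 -0.001 -0.002 -0.   ]
[ 448.22 -293.21  249.42] [3.1014 0.4784 0.0045] [-0.73  0.16 -1.59] [-0.006 -0.003 -0.007 -0.001 -0.003  0.   ]
[370 207]
[367 219]
```

The arm needs some time to settle, and my nose measurement mixed unsettled poses. I'll go back to the viewpoint, let it settle and measure properly.

Call:
{"method": "servo_tool", "body": {"series": [[[0,0,-1.5],[0,0,0],20],[[0,0,-1.6],[0,0,0],20],[[0,-1.2,-1.6],[0,0,0],20],[[0,-2.1,-1.6],[0,0,0],20],[[0,-2.1,-1.6],[0,0,0],20],[[0,-2.1,-1.6],[0,0,0],20],[[0,-2.1,-1.6],[0,0,0],20],[[0,-2.1,-1.6],[0,0,0],20],[[0,-2.1,-1.6],[0,0,0],20],[[0,-2.1,-1.6],[0,0,0],20],[[0,-2.1,-1.6],[0,0,0],20]]}}

```text
time: 10.77
eef_pos: [421.9, -213.4, 310.6]
tcp_rot: [-3.105, -0.476, 0.0]
contact_force: [-0.8, -0.5, -3.6]
opening: 0.314
finger_force: 40.0
```

Run:
```python
from h import *
for i in range(3):
    o=arm.get_obs();w=snap("wrist");print(o["eef_pos"].round(1),o["tcp_rot"].round(4))
R=Rn.from_rotvec(o["tcp_rot"]).as_matrix();print("yaw",np.degrees(np.arctan2(R[1,0],R[0,0])))
p=proj(w,[444,-298,228]);x0,y0=int(p[0])-24,int(p[1])-24;print(x0,y0)
g=cv2.cvtColor(w["frame"],cv2.COLOR_RGB2GRAY)
big=cv2.resize(w["frame"][y0:y0+48,x0:x0+48],(576,576),interpolation=cv2.INTER_CUBIC)
cv2.imwrite("pics/f.png",big[:,:,::-1])
```

```text
[ 421.9 -213.4  310.6] [-3.1051e+00 -4.7560e-01  4.0000e-04]
[ 421.8 -213.3  310.5] [-3.1049e+00 -4.7580e-01  7.0000e-04]
[ 421.8 -213.2  310.5] [-3.105e+00 -4.761e-01  5.000e-04]
yaw 17.435242622747626
386 183
```

View pics/f.png

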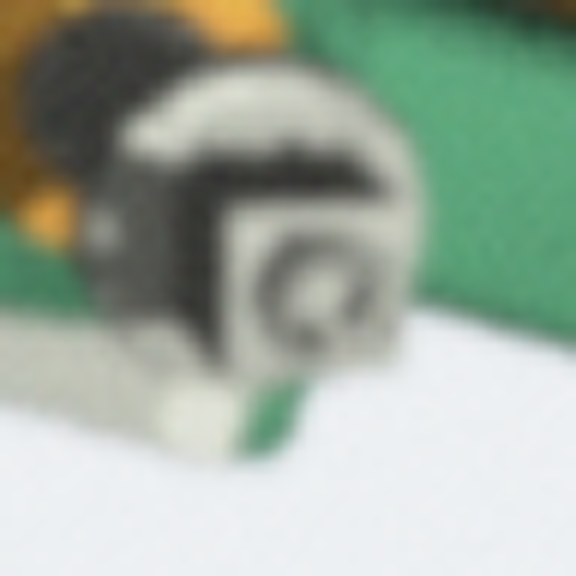

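That's the tenth and last view. It shows the square's top face aligned with the picture: corners at about (222,203), (408,205) and (225,368) in the crop. The nose is centred near (325,292).

Run:
```python
from h import *
w=snap("wrist");o=arm.get_obs();R=Rn.from_rotvec(o["tcp_rot"]).as_matrix()
P=lambda a,b,z:onz(w,386+a/12,183+b/12,z)
T=lambda p:(R.T@(p-o["eef_pos"])).round(1)
n=P(325,292,230);c=[P(a,b,226) for a,b in((222,203),(408,205),(225,368))]
print("nose",n.round(1),T(n));print("corners",[T(q).tolist() for q in c],"centre",T((c[1]+c[2])/2))
hsv=cv2.cvtColor(w["frame"],cv2.COLOR_RGB2HSV);g=w["frame"].astype(int)
m=((hsv[...,1]>110)&(hsv[...,2]<140)&((hsv[...,0]<15)|(hsv[...,0]>170))).astype(np.uint8); m[:,:270]=0;m[:,360:]=0;m[240:]=0
_,_,st,_=cv2.connectedComponentsWithStats(m);x,y,ww,hh=st[1+st[1:,4].argmax()][:4]
v,u=np.nonzero(g[y:y+hh,x:x+ww].sum(2)>480)
k=onz(w,x+u.mean(),y+v.mean(),o["eef_pos"][2]-2.9+61);print("knob",T(k))
# knob lower rim & hub-hole bright spot
G=cv2.cvtColor(w["frame"],cv2.COLOR_RGB2GRAY);hb=G[225:275,296:336];vv,uu=np.nonzero(hb>70);print("hole bright",len(uu),296+uu.mean(),225+vv.mean(),uu.min()+296,uu.max()+296,vv.min()+225,vv.max()+225)
for x in(0,-8):print(x,proj(w,o["eef_pos"]+R@np.array([x,0,2.9-34])).round(1),proj(w,o["eef_pos"]+R@np.array([x,0,2.9])).round(1))
```

```text
nose [ 444.7 -299.1  230. ] [-3.9 89.1 80.5]
corners [[1.9, 81.9, 84.5], [1.8, 96.1, 84.5], [-11.3, 83.2, 84.5]] centre [-4.8 89.7 84.5]
knob [ 59.   -0.3 -58.1]
hole bright 71 315.98591549295776 251.9718309859155 304 328 251 253
0 [313.7 262.2] [313.9 237.8]
-8 [313.7 275.1] [314.  248.9]
```

Call:
{"method": "servo_tool", "body": {"series": [[[-0.08,1.0,0],[0,0,-0.3],20],[[-0.08,1.8,0],[0,0,-0.3],20],[[-0.08,2.24,0.3],[0,0,-0.3],20],[[-0.08,2.24,0.9],[0,0,-0.3],20],[[-0.08,2.24,1.5],[0,0,-0.3],20],[[-0.08,2.24,1.7],[0,0,-0.3],20],[[-0.08,2.24,1.7],[0,0,-0.3],20],[[-0.08,2.24,1.7],[0,0,-0.3],20],[[-0.08,2.24,1.7],[0,0,-0.3],20],[[-0.08,2.24,1.7],[0,0,-0.3],20],[[-0.08,2.24,1.7],[0,0,-0.3],20],[[-0.08,2.24,1.7],[0,0,-0.3],20]]}}

```text
time: 11.97
eef_pos: [446.1, -299.5, 244.1]
tcp_rot: [3.097, 0.518, 0.002]
contact_force: [0.3, 0.3, -2.4]
opening: 0.314
finger_force: 40.0
```

Run:
```python
from h import *
o=arm.get_obs();R=Rn.from_rotvec(o["tcp_rot"]).as_matrix()
print(o["eef_pos"].round(1),o["contact_force"].round(2),"yaw",np.degrees(np.arctan2(R[1,0],R[0,0])).round(1),R[:,2].round(4))
# target: nose axis world from square centre + nose
h=o["eef_pos"]+R@np.array([-1,-.3,2.9]);print("hub bottom",h.round(1))
```

```text
[ 446.1 -299.5  244.1] [ 0.28  0.28 -2.37] yaw 19.0 [ 0.0017 -0.0016 -1.    ]
hub bottom [ 445.  -299.6  241.2]
```

Call:
{"method": "servo_tool", "body": {"series": [[[0,0,0.1],[0,0,0],20],[[0,0,0.2],[0,0,0],20],[[0,0,0.25],[0,0,0],20],[[0,0,0.3],[0,0,0],20],[[0,0,0.35],[0,0,0],20],[[0,0,0.35],[0,0,0],20],[[0,0,0.35],[0,0,0],20]]}}

```text
time: 12.55
eef_pos: [445.4, -299.0, 229.8]
tcp_rot: [-3.099, -0.518, 0.0]
contact_force: [-2.5, 2.1, 5.2]
opening: 0.318
finger_force: 40.0
```

Light contact at hub bottom ≈227 (on the square). I'll shift slightly with the side force and sweep the yaw under light pressure.

Call:
{"method": "servo_tool", "body": {"series": [[[-0.015,-0.025,0],[0,0,0],20],[[-0.015,-0.025,0.02],[0,0,0.3],20],[[-0.015,-0.025,0.04],[0,0,0.6],20],[[-0.015,-0.025,0.05],[0,0,0.9],20],[[-0.015,-0.025,0.05],[0,0,1.2],20],[[-0.015,-0.025,0.05],[0,0,1.2],20]]}}

```text
time: 13.05
eef_pos: [445.3, -299.3, 229.6]
tcp_rot: [3.118, 0.353, 0.003]
contact_force: [-3.2, 1.3, 10.6]
opening: 0.32
finger_force: 40.0
```

Call:
{"method": "servo_tool", "body": {"series": [[[-0.02,0,-0.02],[0,0,-0.4],20],[[-0.03,0,-0.02],[0,0,-0.8],20],[[-0.03,0,-0.02],[0,0,-1.2],20],[[-0.03,0,-0.02],[0,0,-1.6],20],[[-0.03,0,-0.02],[0,0,-2.0],20],[[-0.03,0,-0.02],[0,0,-2.4],20],[[-0.03,0,-0.02],[0,0,-2.8],20],[[-0.03,0,-0.02],[0,0,-2.8],20]]}}

```text
time: 13.72
eef_pos: [446.1, -299.3, 230.0]
tcp_rot: [3.051, 0.734, 0.009]
contact_force: [1.8, 3.4, 6.2]
opening: 0.316
finger_force: 40.0
```

Not dropped yet. I'll lift 1.5 mm so the nose stays in the hole, restore the yaw, and probe sideways to find the nose centre.

Call:
{"method": "servo_tool", "body": {"series": [[[0.0,0,-0.05],[0,0,0.9],20],[[0.0,0,-0.05],[0,0,1.8],20],[[0.06,0,-0.05],[0,0,1.8],20],[[0.12,0,-0.05],[0,0,1.8],20],[[0.12,0,-0.05],[0,0,1.8],20],[[0.12,0,-0.05],[0,0,1.8],20]]}}

```text
time: 14.22
eef_pos: [448.3, -296.8, 230.0]
tcp_rot: [3.102, 0.492, 0.002]
contact_force: [-0.5, -0.1, 4.1]
opening: 0.318
finger_force: 40.0
```

Call:
{"method": "servo_tool", "body": {"series": [[[-0.12,0,0],[0,0,0],20],[[-0.24,0,0],[0,0,0],20],[[-0.24,0,0],[0,0,0],20],[[-0.24,0,0],[0,0,0],20],[[-0.24,0,0],[0,0,0],20]]}}

```text
time: 14.63
eef_pos: [441.8, -298.5, 230.0]
tcp_rot: [-3.102, -0.492, -0.013]
contact_force: [7.3, 2.8, 0.9]
opening: 0.32
finger_force: 40.0
```

Call:
{"method": "servo_tool", "body": {"series": [[[0.12,0.06,0],[0,0,0],20],[[0.12,0.12,0],[0,0,0],20],[[0.12,0.12,0],[0,0,0],20],[[0.12,0.12,0],[0,0,0],20]]}}

```text
time: 14.97
eef_pos: [444.3, -300.9, 230.0]
tcp_rot: [-3.099, -0.491, -0.0]
contact_force: [-0.7, 4.8, 5.6]
opening: 0.317
finger_force: 40.0
```

Call:
{"method": "servo_tool", "body": {"series": [[[0,-0.12,0],[0,0,0],20],[[0,-0.24,0],[0,0,0],20],[[0,-0.24,0],[0,0,0],20],[[0,-0.24,0],[0,0,0],20],[[0,-0.24,0],[0,0,0],20]]}}

```text
time: 15.38
eef_pos: [441.9, -294.4, 230.1]
tcp_rot: [3.101, 0.49, 0.001]
contact_force: [0.8, -4.0, 2.6]
opening: 0.315
finger_force: 40.0
```

The probe shows the nose is in the hole, with its centre about 2 mm from where I was pressing. I'll centre and press lightly.

Call:
{"method": "servo_tool", "body": {"series": [[[0.02,0.06,-0.02],[0,0,0],20],[[0.02,0.12,-0.02],[0,0,0],20],[[0.02,0.12,-0.02],[0,0,0],20],[[0.02,0.12,0.04],[0,0,0],20],[[0.02,0.12,0.08],[0,0,0],20],[[0.02,0.12,0.1],[0,0,0],20],[[0.02,0.12,0.1],[0,0,0],20]]}}

```text
time: 15.97
eef_pos: [443.3, -296.1, 229.3]
tcp_rot: [-3.1, -0.491, 0.001]
contact_force: [-7.4, 5.8, 21.3]
opening: 0.314
finger_force: 40.0
```

Call:
{"method": "servo_tool", "body": {"series": [[[0,0,-0.1],[0,0,0],20],[[0,0,-0.19],[0,0,0],20],[[0,0,-0.19],[0,0,0],20],[[0,0,-0.19],[0,0,0],20],[[0,0,-0.19],[0,0,0],20],[[0,0,-0.19],[0,0,0],20]]}}

```text
time: 16.47
eef_pos: [443.5, -297.2, 231.8]
tcp_rot: [-3.101, -0.49, 0.002]
contact_force: [-0.5, 0.9, -3.0]
opening: 0.318
finger_force: 40.0
```

Call:
{"method": "servo_tool", "body": {"series": [[[0.06,0,0],[0,0,0],20],[[0.14,0,0],[0,0,0],20],[[0.14,0,0],[0,0,0],20],[[0.14,0,0],[0,0,0],20],[[0.14,0,0],[0,0,0],20]]}}

```text
time: 16.88
eef_pos: [448.8, -296.0, 232.7]
tcp_rot: [-3.102, -0.49, 0.002]
contact_force: [-3.2, -1.1, -3.4]
opening: 0.315
finger_force: 40.0
```

Call:
{"method": "servo_tool", "body": {"series": [[[-0.14,0,0],[0,0,0],20],[[-0.24,0,0],[0,0,0],20],[[-0.24,0,0],[0,0,0],20],[[-0.24,0,0],[0,0,0],20],[[-0.24,0,0],[0,0,0],20]]}}

```text
time: 17.3
eef_pos: [440.1, -299.6, 234.1]
tcp_rot: [3.102, 0.49, 0.0]
contact_force: [-1.9, -0.1, 1.9]
opening: 0.315
finger_force: 40.0
```

Call:
{"method": "servo_tool", "body": {"series": [[[0.12,0.06,0],[0,0,0],20],[[0.12,0.12,0],[0,0,0],20],[[0.12,0.12,0],[0,0,0],20],[[0.12,0.12,0],[0,0,0],20]]}}

```text
time: 17.63
eef_pos: [446.5, -300.4, 232.4]
tcp_rot: [-3.099, -0.491, -0.001]
contact_force: [0.9, 4.9, -1.7]
opening: 0.317
finger_force: 40.0
```

Call:
{"method": "servo_tool", "body": {"series": [[[0,-0.12,0],[0,0,0],20],[[0,-0.24,0],[0,0,0],20],[[0,-0.24,0],[0,0,0],20],[[0,-0.24,0],[0,0,0],20],[[0,-0.24,0],[0,0,0],20]]}}

```text
time: 18.05
eef_pos: [443.3, -293.8, 233.4]
tcp_rot: [3.101, 0.49, 0.0]
contact_force: [0.8, -2.7, -3.8]
opening: 0.319
finger_force: 40.0
```

Call:
{"method": "servo_tool", "body": {"series": [[[0.01,0.06,0],[0,0,-0.4],20],[[0.01,0.12,0],[0,0,-0.4],20],[[0.01,0.12,0],[0,0,-0.4],20],[[0.01,0.12,0],[0,0,-0.4],20],[[0.01,0.12,0.05],[0,0,-0.4],20],[[0.01,0.12,0.1],[0,0,-0.4],20],[[0.01,0.12,0.15],[0,0,-0.4],20],[[0.01,0.12,0.15],[0,0,-0.4],20]]}}

```text
time: 18.72
eef_pos: [444.7, -297.0, 226.4]
tcp_rot: [-3.093, -0.544, 0.001]
contact_force: [0.0, -0.0, -2.2]
opening: 0.314
finger_force: 40.0
```

It's dropping onto the square with no force. I'll continue down.

Call:
{"method": "servo_tool", "body": {"series": [[[0,0,0.1],[0,0,0],20],[[0,0,0.2],[0,0,0],20],[[0,0,0.25],[0,0,0],20],[[0,0,0.3],[0,0,0],20],[[0,0,0.3],[0,0,0],20],[[0,0,0.3],[0,0,0],20]]}}

```text
time: 19.22
eef_pos: [445.0, -297.3, 215.0]
tcp_rot: [-3.094, -0.545, 0.0]
contact_force: [-0.3, 0.4, -3.5]
opening: 0.315
finger_force: 40.0
```

Call:
{"method": "servo_tool", "body": {"series": [[[0,0,0.03],[0,0,0],20],[[0,0,0.06],[0,0,0],20],[[0,0,0.08],[0,0,0],20],[[0,0,0.1],[0,0,0],20],[[0,0,0.1],[0,0,0],20],[[0,0,0.1],[0,0,0],20]]}}

```text
time: 19.72
eef_pos: [445.4, -297.6, 214.2]
tcp_rot: [3.092, 0.545, 0.002]
contact_force: [-3.8, 3.5, 9.8]
opening: 0.319
finger_force: 40.0
```

Contact at TCP z=214, 16 mm below the square's top, so the crank is home on the collar. I'll release the hub, rise and go over the knob.

Call:
{"method": "servo_tool", "body": {"series": [[[0,0,-0.04],[0,0,0],20],[[0,0,-0.06],[0,0,0],30],[[0,0,-0.06],[0,0,0],54],[[0,0,-0.06],[0,0,0],54],[[0,0,-0.06],[0,0,0],54],[[0,0,-0.3],[0,0,0],54],[[0,0,-0.9],[0,0,0],54],[[0,0,-1.5],[0,0,0],54],[[0,0,-1.9],[0,0,0],54],[[0.5,0,-1.9],[0,0,0],54],[[1.1,0,-1.9],[0,0,0],54],[[1.48,0,-1.9],[0,0,0],54],[[1.48,0,-1.9],[0,0,0],54],[[1.48,0,-1.9],[0,0,0],54],[[1.48,0,-1.9],[0,0,0],54],[[1.48,0,-1.9],[0,0,0],54]]}}

```text
time: 21.05
eef_pos: [499.9, -277.4, 286.9]
tcp_rot: [-3.094, -0.544, 0.001]
contact_force: [-1.2, -0.3, 0.3]
opening: 0.569
finger_force: 0.0
```

Run:
```python
from h import *
o=arm.get_obs();w=snap("wrist","w7.png");R=Rn.from_rotvec(o["tcp_rot"]).as_matrix()
print(o["eef_pos"].round(1),o["contact_force"].round(1),np.degrees(np.arctan2(R[1,0],R[0,0])).round(1))
k0=[500.4,-277,271];p=proj(w,k0);print("pred",p)
hsv=cv2.cvtColor(w["frame"],cv2.COLOR_RGB2HSV);g=w["frame"].astype(int)
m=((hsv[...,1]>110)&(hsv[...,2]<140)&((hsv[...,0]<15)|(hsv[...,0]>170))).astype(np.uint8)
M=np.zeros_like(m);x,y=p.astype(int);M[y-50:y+50,x-50:x+50]=1;m*=M
_,_,st,_=cv2.connectedComponentsWithStats(m);i=1+st[1:,4].argmax();print(st[i])
x,y,ww,hh=st[i][:4];v,u=np.nonzero(g[y:y+hh,x:x+ww].sum(2)>480);print(len(u))
k=onz(w,x+u.mean(),y+v.mean(),271);print("knob",k.round(1),"tool",(R.T@(k-o["eef_pos"])).round(1))
```

```text
[ 499.9 -277.4  286.9] [-1.2 -0.3  0.3] 19.9
pred [313.8491593  229.52562827]
[301 194  29  34 308]
5
knob [ 523.9 -267.5  271. ] tool [26.  -1.1 15.9]
```

Run:
```python
from h import *
o=arm.get_obs();w=snap("wrist");f=w["frame"]
print("col",[f[v,314].tolist() for v in range(186,262,4)])
print("row232",[f[232,u].tolist() for u in range(284,346,4)])
print(proj(w,[500.4,-277,223]),proj(w,[500.4+11,-277+4,271]),proj(w,[500.4-11,-277-4,271]))
```

```text
col [[168, 170, 161], [138, 139, 132], [26, 23, 20], [29, 21, 15], [31, 18, 9], [41, 22, 16], [55, 58, 55], [64, 67, 63], [67, 69, 66], [65, 64, 63], [66, 67, 62], [44, 38, 33], [30, 30, 30], [28, 30, 31], [35, 35, 37], [81, 82, 81], [74, 77, 76], [46, 46, 47], [19, 21, 17]]
row232 [[36, 62, 46], [38, 66, 49], [33, 61, 43], [27, 51, 37], [38, 62, 48], [33, 55, 39], [28, 26, 27], [25, 20, 28], [32, 29, 31], [26, 25, 24], [21, 21, 27], [53, 94, 71], [67, 118, 88], [34, 65, 50], [34, 51, 40], [45, 52, 46]]
[314.01429744 208.30562385] [313.64496542 213.59612116] [313.76064322 244.91826339]
```

Run:
```python
from h import *
o=arm.get_obs();w=snap("wrist");f=w["frame"]
g=cv2.cvtColor(f,cv2.COLOR_RGB2GRAY)
np.set_printoptions(linewidth=200)
for v in range(188,300,3): print(v,''.join('%4d'%x for x in g[v,280:352:3]))
for P in ([444.1,-297.5,230],[444.1,-297.5,244],[444.1+14,-297.5+5,244],[444.1-14,-297.5-5,244]): print(P,proj(w,P).round(1))
```

```text
188   37  41  62  66  62  82 161 181 184 185 176 171 176 189 193 192 172 166 152 124  90  74  73 105
191   38  48  60  62  64  78 160 176 185 183 145 111  85 126 155 179 170 170 174 170 167 155 127 104
194   47  58  57  64  65  96 161 165 155  96  27  22  23  30  34 109 164 167 168 171 174 176 172 166
197   53  60  61  68  64  96 157 163  83  29  18  19  23  16  25  27 118 165 168 169 170 170 172 176
200   64  64  64  61  63  81 160 153  41  19  20  23  20  17  24  22  64 162 166 165 167 169 170 171
203   62  61  62  65 108 129 146  97  18  20  19  25  18  23  20  16  32 145 170 166 169 166 167 169
206   63  65  60  62  67  72  63  46  16  22  26  28  22  22  17  20  28 142 169 172 172 171 171 167
209   61  61  64  64  61  65  61  34  19  32  34  44  49  36  25  18  21 127 171 172 171 175 170 172
212   42  50  59  62  59  66  59  27  24  36  71  65  65  64  55  28  20  87 169 172 171 174 172 174
215   37  33  36  41  55  61  57  17  22  59  68  67  67  66  64  45  28  76 169 171 173 172 170 171
218   57  67  55  34  35  37  39  24  23  63  68  67  64  61  63  56  25  99 190 182 177 1
[... 2177 characters left out ...]
 29  17  16  23  21  30  77  84  99 129 129 130 129 126
287  119 119 121 122 123 120  93  83  83  66  21  21  20  17  25  29  79  84 102 122 122 125 124 132
290  117 119 120 118 114 116 111  96  87  61  26  22  23  24  16  27  79  82 101 122 124 121 123 145
293  114 117 122 120 121 120 116  78  75  68  65  60  64  64  65  64  70  74  77 123 125 122 117 136
296  118 115 120 121 122 120 116  81  94  90  76  78  79  81  77  80  80  83  79 119 125 124 128 139
299  123 124 121 121 121 118 114  93  89  89  82  85 102 104 107 113 115 110 111 121 118 121 118 129
[444.1, -297.5, 230] [314.2 275.7]
[444.1, -297.5, 244] [314.1 284.3]
[458.1, -292.5, 244] [314.1 268.4]
[430.1, -302.5, 244] [314.1 299.8]
```

The hub top (v 266–299) is where predicted. The knob's cap sits at v≈219, so the loose crank leans about 6° towards the knob through the hole's play. Next I'll descend on the knob and grip it.

Call:
{"method": "servo_tool", "body": {"series": [[[0.08,0,0.5],[0,0,0],54],[[0.08,0,1.0],[0,0,0],54],[[0.08,0,1.3],[0,0,0],54],[[0.08,0,1.5],[0,0,0],54],[[0.08,0,1.5],[0,0,0],54],[[0.08,0,1.5],[0,0,0],54],[[0.08,0,1.5],[0,0,0],30],[[0.08,0,1.5],[0,0,0],16],[[0.08,0,1.5],[0,0,0],14],[[0.08,0,1.5],[0,0,0],14],[[0.08,0,1.5],[0,0,0],14],[[0.08,0,1.5],[0,0,0],14]], "grip_force": 30}}

```text
time: 22.2
eef_pos: [504.0, -276.2, 227.6]
tcp_rot: [3.093, 0.545, 0.001]
contact_force: [0.5, 0.8, 0.7]
opening: 0.25
finger_force: 30.0
```

Call:
{"method": "servo_tool", "body": {"series": [[[-0.04,0,-0.05],[0,0,0],14],[[-0.08,0,-0.1],[0,0,0],14],[[-0.08,0,-0.1],[0,0,0],14],[[-0.08,0,-0.1],[0,0,0],14],[[-0.08,0,-0.1],[0,0,0],14]]}}

```text
time: 22.62
eef_pos: [501.2, -276.8, 230.9]
tcp_rot: [-3.093, -0.545, -0.002]
contact_force: [3.6, 2.4, -3.3]
opening: 0.248
finger_force: 30.0
```

Call:
{"method": "servo_tool", "body": {"series": [[[0.01,0.235,0.01],[0,0,0],14],[[-0.043,0.464,0.02],[0,0,0],14],[[-0.134,0.681,0.03],[0,0,0],14],[[-0.256,0.882,0.035],[0,0,0],14],[[-0.409,1.061,0.045],[0,0,0],14],[[-0.588,1.214,0.055],[0,0,0],14],[[-0.789,1.337,0.06],[0,0,0],14],[[-1.006,1.427,0.07],[0,0,0],14],[[-1.235,1.482,0.08],[0,0,0],14],[[-1.47,1.5,0.09],[0,0,0],14],[[-1.47,1.5,0.09],[0,0,0],14],[[-1.47,1.5,0.09],[0,0,0],14]]}}

```text
time: 23.62
eef_pos: [466.3, -354.2, 230.0]
tcp_rot: [3.094, 0.543, 0.003]
contact_force: [2.4, 3.3, 5.3]
opening: 0.252
finger_force: 30.0
```

Turning works (pushback ≈3 N). I'll continue from 90° to 270°.

Call:
{"method": "servo_tool", "body": {"series": [[[-0.235,-0.018,0.005],[0,0,0],14],[[-0.464,-0.073,0.015],[0,0,0],14],[[-0.681,-0.164,0.025],[0,0,0],14],[[-0.882,-0.286,0.03],[0,0,0],14],[[-1.061,-0.439,0.04],[0,0,0],14],[[-1.214,-0.618,0.05],[0,0,0],14],[[-1.337,-0.819,0.06],[0,0,0],14],[[-1.427,-1.036,0.07],[0,0,0],14],[[-1.482,-1.265,0.075],[0,0,0],14],[[-1.5,-1.5,0.085],[0,0,0],14],[[-1.482,-1.735,0.09],[0,0,0],14],[[-1.427,-1.964,0.1],[0,0,0],14],[[-1.337,-2.181,0.11],[0,0,0],14],[[-1.214,-2.382,0.12],[0,0,0],14],[[-1.061,-2.561,0.13],[0,0,0],14],[[-0.882,-2.714,0.135],[0,0,0],14],[[-0.681,-2.836,0.145],[0,0,0],14],[[-0.464,-2.927,0.155],[0,0,0],14],[[-0.235,-2.982,0.165],[0,0,0],14],[[0,-3.0,0.17],[0,0,0],14]]}}

```text
time: 25.28
eef_pos: [422.2, -241.4, 223.4]
tcp_rot: [-3.094, -0.544, 0.01]
contact_force: [-8.4, 5.7, 10.1]
opening: 0.248
finger_force: 30.0
```

Call:
{"method": "servo_tool", "body": {"series": [[[0.235,0.018,-0.01],[0,0,0],14],[[0.464,0.073,-0.005],[0,0,0],14],[[0.681,0.164,0.0],[0,0,0],14],[[0.882,0.286,0.005],[0,0,0],14],[[1.061,0.439,0.01],[0,0,0],14],[[1.214,0.618,0.02],[0,0,0],14],[[1.337,0.819,0.03],[0,0,0],14],[[1.427,1.036,0.035],[0,0,0],14],[[1.482,1.265,0.045],[0,0,0],14],[[1.5,1.5,0.055],[0,0,0],14],[[1.482,1.735,0.06],[0,0,0],14],[[1.427,1.964,0.07],[0,0,0],14],[[1.337,2.181,0.08],[0,0,0],14],[[1.214,2.382,0.09],[0,0,0],14],[[1.061,2.561,0.1],[0,0,0],14],[[0.882,2.714,0.105],[0,0,0],14],[[0.681,2.836,0.115],[0,0,0],14],[[0.464,2.927,0.125],[0,0,0],14],[[0.235,2.982,0.135],[0,0,0],14],[[0,3.0,0.14],[0,0,0],14]]}}

```text
time: 26.95
eef_pos: [466.7, -353.2, 216.8]
tcp_rot: [-3.092, -0.545, -0.004]
contact_force: [4.2, 5.8, 3.6]
opening: 0.247
finger_force: 30.0
```

Call:
{"method": "servo_tool", "body": {"series": [[[-0.235,-0.018,0.005],[0,0,0],14],[[-0.464,-0.073,0.015],[0,0,0],14],[[-0.681,-0.164,0.025],[0,0,0],14],[[-0.882,-0.286,0.03],[0,0,0],14],[[-1.061,-0.439,0.04],[0,0,0],14],[[-1.214,-0.618,0.05],[0,0,0],14],[[-1.337,-0.819,0.06],[0,0,0],14],[[-1.427,-1.036,0.07],[0,0,0],14],[[-1.482,-1.265,0.075],[0,0,0],14],[[-1.5,-1.5,0.085],[0,0,0],14],[[-1.482,-1.735,0.09],[0,0,0],14],[[-1.427,-1.964,0.1],[0,0,0],14],[[-1.337,-2.181,0.11],[0,0,0],14],[[-1.214,-2.382,0.12],[0,0,0],14],[[-1.061,-2.561,0.13],[0,0,0],14],[[-0.882,-2.714,0.135],[0,0,0],14],[[-0.681,-2.836,0.145],[0,0,0],14],[[-0.464,-2.927,0.155],[0,0,0],14],[[-0.235,-2.982,0.165],[0,0,0],14],[[0,-3.0,0.17],[0,0,0],14]]}}

```text
time: 28.62
eef_pos: [421.8, -241.5, 209.8]
tcp_rot: [-3.094, -0.544, 0.012]
contact_force: [-6.9, 2.8, 6.0]
opening: 0.251
finger_force: 30.0
```

Call:
{"method": "servo_tool", "body": {"series": [[[0.235,0.018,0.005],[0,0,0],14],[[0.464,0.073,0.015],[0,0,0],14],[[0.681,0.164,0.02],[0,0,0],14],[[0.882,0.286,0.03],[0,0,0],14],[[1.061,0.439,0.04],[0,0,0],14],[[1.214,0.618,0.045],[0,0,0],14],[[1.337,0.819,0.055],[0,0,0],14],[[1.427,1.036,0.06],[0,0,0],14],[[1.482,1.265,0.07],[0,0,0],14],[[1.5,1.5,0.08],[0,0,0],14],[[1.5,1.5,0.08],[0,0,0],14],[[1.5,1.5,0.08],[0,0,0],14],[[1.5,1.5,0.08],[0,0,0],14],[[1.5,1.5,0.08],[0,0,0],14],[[1.5,1.5,0.08],[0,0,0],14]]}}

```text
time: 29.87
eef_pos: [499.0, -278.0, 205.3]
tcp_rot: [-3.094, -0.544, 0.011]
contact_force: [-4.8, 1.0, 3.1]
opening: 0.253
finger_force: 30.0
```

Call:
{"method": "servo_tool", "body": {"series": [[[-0.013,0.196,0.007],[0,0,0],14],[[-0.051,0.388,0.015],[0,0,0],14],[[-0.051,0.388,0.015],[0,0,0],14],[[-0.051,0.388,0.015],[0,0,0],14],[[-0.051,0.388,0.015],[0,0,0],14],[[-0.051,0.388,0.015],[0,0,0],14]]}}

```text
time: 30.37
eef_pos: [502.3, -291.9, 204.7]
tcp_rot: [-3.091, -0.544, 0.011]
contact_force: [-5.8, 3.6, 3.6]
opening: 0.251
finger_force: 30.0
```

Call:
{"method": "servo_tool", "body": {"series": [[[-0.063,0.18,0.007],[0,0,0],14],[[-0.15,0.362,0.015],[0,0,0],14],[[-0.15,0.362,0.015],[0,0,0],14],[[-0.15,0.362,0.015],[0,0,0],14],[[-0.15,0.362,0.015],[0,0,0],14],[[-0.15,0.362,0.015],[0,0,0],14]]}}

```text
time: 30.87
eef_pos: [501.9, -306.6, 204.2]
tcp_rot: [-3.089, -0.544, 0.009]
contact_force: [-4.4, 5.8, 4.9]
opening: 0.253
finger_force: 30.0
```

Call:
{"method": "servo_tool", "body": {"series": [[[-0.109,0.163,0.007],[0,0,0],14],[[-0.238,0.311,0.015],[0,0,0],14],[[-0.238,0.311,0.015],[0,0,0],14],[[-0.238,0.311,0.015],[0,0,0],14],[[-0.238,0.311,0.015],[0,0,0],14],[[-0.238,0.311,0.015],[0,0,0],14]]}}

```text
time: 31.37
eef_pos: [498.1, -320.7, 203.8]
tcp_rot: [-3.088, -0.544, 0.006]
contact_force: [-2.0, 7.7, 4.9]
opening: 0.253
finger_force: 30.0
```

The pushback is rising (2.6, 4.1, 5.0, 6.2 N), so I'll check with the scene camera how far the plate has come down compared with the first frame.

Run:
```python
from h import *
s=snap("scene","s2.png");a=cv2.cvtColor(cv2.imread("pics/scene0.png"),cv2.COLOR_BGR2RGB)
zs=np.arange(116,24,-3)
for x in (392,):
  for y in (-325,-305,-285):
    P=np.array([proj(s,[x,y,z]) for z in zs],np.float32)
    print(x,y,P[0].round(),P[-1].round())
    for n,f in(("start",a),("now",s["frame"])):
        v=cv2.remap(f,P[:,0].reshape(-1,1),P[:,1].reshape(-1,1),cv2.INTER_LINEAR)[:,0].astype(int)
        print(n,' '.join('%d:%d/%d/%d'%(z,*c) for z,c in zip(zs,v)))
```

```text
392 -325 [370. 259.] [368. 284.]
start 116:175/180/174 113:183/188/181 110:187/191/185 107:187/192/186 104:187/192/186 101:187/192/186 98:184/190/183 95:170/174/169 92:138/142/137 89:101/104/100 86:72/72/69 83:56/52/50 80:46/38/34 77:42/31/25 74:41/27/18 71:39/23/13 68:37/21/10 65:38/21/11 62:39/21/12 59:39/20/13 56:42/26/15 53:52/38/22 50:66/53/34 47:78/63/42 44:80/65/43 41:79/64/41 38:79/63/41 35:78/63/41 32:76/62/39 29:76/62/39 26:72/61/40
now 116:27/30/32 113:28/29/30 110:33/36/36 107:47/50/49 104:64/66/64 101:77/80/76 98:88/90/87 95:109/113/109 92:139/142/137 89:162/166/160 86:177/182/176 83:184/189/184 80:187/191/186 77:188/192/187 74:187/192/186 71:183/188/182 68:170/174/169 65:144/148/144 62:104/106/103 59:76/78/74 56:64/62/57 53:64/56/46 50:71/58/41 47:79/65/42 44:90/73/47 41:99/80/52 38:102/83/54 35:99/81/53 32:92/75/48 29:87/71/45 26:81/72/47
392 -305 [363. 257.] [361. 281.]
start 116:157/162/156 113:178/183/177 110:186/191/185 107:189/194/187 104:189/193/187 101:188/193/187 98:184/190/183 95:172/177/171 92:147/151/146 89:109/112/108 86:72/74/71 83:59/57/53 80:46/40/34 77:
[... 786 characters left out ...]
8/183/177 92:153/157/152 89:112/116/112 86:81/82/80 83:60/59/55 80:49/44/39 77:41/31/22 74:39/26/18 71:39/24/15 68:39/24/15 65:42/25/16 62:46/25/18 59:47/28/17 56:49/31/17 53:54/37/21 50:62/47/28 47:69/55/35 44:73/59/38 41:75/61/39 38:76/62/40 35:76/62/40 32:78/63/40 29:78/64/41 26:74/62/41
now 116:67/70/67 113:78/81/77 110:86/89/84 107:87/90/85 104:86/88/86 101:84/87/84 98:82/85/82 95:82/85/82 92:82/86/82 89:92/97/92 86:117/122/116 83:146/151/144 80:167/172/165 77:178/183/176 74:186/190/184 71:186/190/185 68:177/181/175 65:155/159/154 62:120/124/120 59:83/85/82 56:65/64/59 53:57/51/42 50:60/49/34 47:70/56/35 44:85/68/42 41:94/76/48 38:96/77/50 35:93/75/48 32:89/73/46 29:87/71/47 26:84/76/51
```

Run:
```python
from h import *
F=[snap("scene") for _ in range(6)];s=F[0]
now=np.mean([f["frame"].astype(float) for f in F],0).mean(2)
a=cv2.imread("pics/scene0.png").astype(float).mean(2)
zs=np.arange(120,30,-.5)
def edge(im,P,lo,hi):
    v=cv2.remap(im.astype(np.float32),P[:,0].reshape(-1,1),P[:,1].reshape(-1,1),cv2.INTER_CUBIC)[:,0]
    d=np.clip(v[:-1]-v[1:],0,None);z=zs[:-1]-.25;m=(z>lo)&(z<hi);d=d*m;d[d<.25*d.max()]=0
    return (z*d).sum()/d.sum()
D=[]
for y in np.arange(-345,-255,6):
    P=np.array([proj(s,[392,y,z]) for z in zs],np.float32)
    D.append((y,edge(a,P,78,104),edge(now,P,52,78)))
D=np.array(D);d=D[:,1]-D[:,2];print(np.c_[D,d].round(1).tolist());print("median",np.median(d),d.std())
o=arm.get_obs();print(o["eef_pos"].round(1),o["contact_force"].round(1),o["time"])
```

```text
[[-345.0, 90.2, 63.7, 26.5], [-339.0, 89.9, 63.9, 26.0], [-333.0, 89.0, 63.7, 25.3], [-327.0, 90.2, 63.2, 27.0], [-321.0, 89.8, 62.4, 27.4], [-315.0, 89.0, 62.5, 26.5], [-309.0, 89.2, 62.2, 27.1], [-303.0, 89.4, 61.8, 27.6], [-297.0, 88.6, 61.9, 26.7], [-291.0, 88.7, 62.2, 26.5], [-285.0, 88.8, 61.6, 27.2], [-279.0, 88.4, 62.0, 26.5], [-273.0, 87.7, 62.2, 25.5], [-267.0, 89.1, 63.1, 26.0], [-261.0, 89.6, 62.1, 27.5]]
median 26.499544859191424 0.6645769991690675
[ 498.1 -320.7  203.8] [-2.9  8.4  5.4] 31.7167
```

The plate has come down only 26.6 mm for about 29.3 mm of screw travel. The spring is therefore compressed about 2.7 mm (≈110 N), which fits the pushback of about 6 N. A small 6° touch more, then I'll release.

Call:
{"method": "servo_tool", "body": {"series": [[[-0.06,0.054,0.003],[0,0,0],14],[[-0.117,0.105,0.006],[0,0,0],14],[[-0.117,0.105,0.006],[0,0,0],14],[[-0.117,0.105,0.006],[0,0,0],14],[[-0.117,0.105,0.006],[0,0,0],14],[[-0.117,0.105,0.006],[0,0,0],14]]}}

```text
time: 32.22
eef_pos: [495.9, -325.4, 203.7]
tcp_rot: [-3.087, -0.544, 0.003]
contact_force: [-0.8, 8.7, 5.0]
opening: 0.25
finger_force: 30.0
```

Call:
{"method": "servo_tool", "body": {"series": [[[0,0,0],[0,0,0],28],[[0,0,0],[0,0,0],54],[[0,0,0],[0,0,0],54],[[0,0,0],[0,0,0],54],[[0,0,0],[0,0,0],54],[[0,0,-0.4],[0,0,0],54],[[0,0,-1.0],[0,0,0],54],[[0,0,-1.6],[0,0,0],54],[[0,0,-2.2],[0,0,0],54],[[0,0,-2.2],[0,0,0],54],[[0,0,-2.2],[0,0,0],54],[[0,0,-2.2],[0,0,0],54],[[0,0,-2.2],[0,0,0],54]]}}

```text
time: 33.3
eef_pos: [496.0, -327.7, 288.9]
tcp_rot: [-3.091, -0.544, 0.004]
contact_force: [0.3, 0.2, -1.0]
opening: 0.573
finger_force: 0.0
```

Run:
```python
from h import *
o=arm.get_obs();w=snap("wrist","w8.png");R=Rn.from_rotvec(o["tcp_rot"]).as_matrix()
print(o["eef_pos"].round(1),o["contact_force"].round(1),o["opening"],o["time"])
z0=177 # expected crank origin
h=np.radians(-29);A=np.array([444.5,-297.3]);u=np.array([np.cos(h),np.sin(h)])
for t in(0,.06,.1,.12):
    top=A+u*(60*np.cos(t)+61*np.sin(t));p=proj(w,[*top,z0+61*np.cos(t)-60*np.sin(t)+14*np.sin(t)])
    print("tilt",t,"cap px",p.round(1))
print("hub top",proj(w,[*A,z0+34]).round(1))
g=cv2.cvtColor(w["frame"],cv2.COLOR_RGB2GRAY);p=proj(w,[*(A+60*u),z0+61]).astype(int)
for v in range(p[1]-40,p[1]+24,3): print(v,''.join('%4d'%x for x in g[v,p[0]-36:p[0]+36:3]))
print(p[0]-36)
# plate again
F=[snap("scene") for _ in range(4)];s=F[0];now=np.mean([f["frame"].astype(float) for f in F],0).mean(2)
a=cv2.imread("pics/scene0.png").astype(float).mean(2);zs=np.arange(120,30,-.5)
def edge(im,P,lo,hi):
    v=cv2.remap(im.astype(np.float32),P[:,0].reshape(-1,1),P[:,1].reshape(-1,1),cv2.INTER_CUBIC)[:,0]
    d=np.clip(v[:-1]-v[1:],0,None);z=zs[:-1]-.25;m=(z>lo)&(z<hi);d=d*m;d[d<.25*d.max()]=0
    return (z*d).sum()/d.sum()
d=[]
for y in np.arange(-345,-255,6):
    P=np.array([proj(s,[392,y,z]) for z in zs],np.float32);d.append(edge(a,P,78,104)-edge(now,P,52,78))
print("plate down",np.round(d,1),np.median(d))
```

```text
[ 496.  -327.7  288.9] [ 0.3  0.2 -1. ] 0.5730750009304076 33.3
tilt 0 cap px [313.3 212.3]
tilt 0.06 cap px [316.6 208.4]
tilt 0.1 cap px [318.7 205.9]
tilt 0.12 cap px [319.7 204.7]
hub top [264.7 243.3]
172   95  96  97  98 114 192 200 200 206 207 182 166 154 131  98 100 158 186 154 115 108 111 116 117
175   81  98  99  96 134 194 194 181 162 119  92 115 157 170 177 173 148 135 122 102 102 104 105 108
178   60  76  76  88 121 199 174  99  43  33  25  28  46 132 193 197 196 191 123 104 100 104 100 104
181   59  65  58  62  90 171 126  33  23  13  22  18  22  49 163 191 196 185 109 104  99 102 101 103
184   60  62  64  63  87 157  58  12  23  22  20  23  21  21 106 170 174 145 103  99 102  97 102 101
187   57  46  42  52  73 143  42  27  25  20  27  28  24  19  77 167 164 117  99 102  99 101  99  99
190   25  24  23  22  39  82  19  27  27  34  38  33  23  26  69 164 154 104 104  98 100  99  97 100
193   27  30  25  24  22  24  19  29  67  94  99  81  47  29  47 163 133  99 102  99  99 102 100 133
196   32  30  27  26  21  19  23  60 102 104 105 104  89  40  30 142 113 100 100  96 1
[... 738 characters left out ...]
  30  27  29  53  94  91  77  64  49  45  42  49  64  73  48  48  47  85 166 229 234
223   22  27  29  22  29  60  91 110 112 106 101  91  81  72  54  48  41  36  31  34  36  75 186 230
226   22  22  29  27  49 100  96 110 115 113 111 112 107 102  94  86  74  56  38  40  38  41  50 154
229   20  20  21  34  81 105  98 110 113 117 114 113 114 111 111 105  95  66  87 105 101  96  64  61
232   17  24  24  23  56 107 101 112 114 111 111 113 111 112 110 103  95 107 111 110 115 115 117  98
235   26  22  16  24  68 104 105 109 111 114 112 115 112 109 112  97 106  89 102 145 151 126 113 119
277
plate down [26.5 25.9 25.4 27.  27.2 26.8 26.9 27.6 27.  27.6 27.4 26.2 25.  25.7
 26. ] 26.76163818451156
```

Run:
```python
from h import *
w=snap("wrist");A=np.array([444.5,-297.3]);o=arm.get_obs();print(o["eef_pos"].round(1))
def setpose(w,p,r):
    T=np.eye(4);T[:3,:3]=Rn.from_rotvec(r).as_matrix();T[:3,3]=p;M=T@np.array(w["hand_eye"]);q=dict(w);q["C"]=M[:3,3];q["Rwc"]=M[:3,:3];return q
w7=setpose(w,[499.9,-277.4,286.9],[-3.094,-.544,.001])
for n,f,u,v in(("w7",w7,316,219),("w8",w,306.5,199.5)):
    for z in(200,220,238,250,265,271):
        p=onz(f,u,v,z);d=p[:2]-A;print(n,z,p.round(1),"r",np.hypot(*d).round(1),"head",np.degrees(np.arctan2(d[1],d[0])).round(1))
g=cv2.cvtColor(w["frame"],cv2.COLOR_RGB2GRAY)
print("hub zone now, cols from 222")
for v in range(205,282,3): print(v,''.join('%4d'%x for x in g[v,222:312:3]))
for z in(200,205,210,215): print(z,proj(w,[*A,z]).round(1))
```

```text
[ 496.7 -328.   290.3]
w7 200 [ 484.1 -284.6  200. ] r 41.6 head 17.7
w7 220 [ 490.9 -282.1  220. ] r 48.8 head 18.1
w7 238 [ 497.  -279.9  238. ] r 55.3 head 18.3
w7 250 [ 501.1 -278.4  250. ] r 59.7 head 18.5
w7 265 [ 506.2 -276.5  265. ] r 65.1 head 18.6
w7 271 [ 508.2 -275.8  271. ] r 67.2 head 18.7
w8 200 [ 494.6 -320.7  200. ] r 55.3 head -25.0
w8 220 [ 500.4 -319.2  220. ] r 60.0 head -21.4
w8 238 [ 505.5 -318.   238. ] r 64.4 head -18.7
w8 250 [ 508.9 -317.1  250. ] r 67.4 head -17.1
w8 265 [ 513.2 -316.1  265. ] r 71.2 head -15.3
w8 271 [ 514.9 -315.6  271. ] r 72.8 head -14.6
hub zone now, cols from 222
205   58  59  56  64  57  60  64  60  60  53  37  38  30  34  34  34  38  37  36  33  29  26  31  22  18  48  74  73  70  77
208   59  58  60  62  62  60  59  60  58  59  41  38  37  34  41  33  39  38  34  24  30  34  28  29  27  23  47  59  63  61
211   58  56  60  59  59  64  62  64  63  60  44  38  35  34  36  43  42  39  25  30  30  25  27  27  27  26  35  60  51  61
214   55  58  64  89 107 104 108  82  60  54  41  39  39  40  48  47  55  37  19  24  27  28  27  29  26
[... 2142 characters left out ...]
123
268  125 111 113 114  69  63  60  63  61  58  66  56  19  14  12  17 104 121 120 122 121 123 123 123 131 128 126 122 114 114
271  118 115 118  99  62  67  64  60  63  64  64  41  16  12  15  32 111 119 120 125 124 124 125 121 124 122 129 128 124 122
274  120 123 108  63  63  64  60  64  63  58  58  26   7  11   7  56 112 113 116 119 121 120 122 123 124 125 123 117 123 129
277  115 116  84  62  60  62  63  64  65  62  51  14   9  16   2  83 112 114 112 118 115 119 123 123 124 125 124 124 120 118
280  125 113  65  63  60  62  61  63  62  58  35  18  19  11  22 107 117 118 120 117 118 115 114 118 122 122 123 123 123 123
200 [266.2 238.6]
205 [265.4 240.7]
210 [264.6 242.9]
215 [263.7 245.2]
```

The hand is free. To confirm the crank isn't leaning too much, I'll triangulate the knob's cap from two more settled views.

Call:
{"method": "servo_tool", "body": {"series": [[[-0.6,0,-0.2],[0,0,0],54],[[-1.2,0,-0.5],[0,0,0],54],[[-1.5,-0.5,-0.5],[0,0,0],54],[[-1.5,-1.0,-0.5],[0,0,0],54],[[-1.5,-1.0,-0.5],[0,0,0],54],[[-1.5,-1.0,-0.5],[0,0,0],54],[[-1.5,-1.0,-0.5],[0,0,0],54],[[-1.5,-1.0,-0.5],[0,0,0],54],[[-1.5,-1.0,-0.5],[0,0,0],54],[[-1.5,-1.0,-0.5],[0,0,0],54],[[-1.5,-1.0,-0.5],[0,0,0],54],[[-1.5,-1.0,-0.5],[0,0,0],54]]}}

```text
time: 34.6
eef_pos: [427.0, -311.2, 310.9]
tcp_rot: [-3.094, -0.545, 0.0]
contact_force: [0.4, 0.8, 0.9]
opening: 0.578
finger_force: 0.0
```

```bash
cat >> h.py <<'E'
def cap(w,guess,rad=45):
    f=cv2.resize(w["frame"],None,fx=4,fy=4,interpolation=cv2.INTER_CUBIC);x,y=(np.array(guess)*4).astype(int);r=rad*4
    x0,y0=max(x-r,0),max(y-r,0);c=cv2.cvtColor(f[y0:y+r,x0:x+r],cv2.COLOR_RGB2GRAY)
    out=[]
    q=cv2.HoughCircles(cv2.GaussianBlur(c,(0,0),3),cv2.HOUGH_GRADIENT,1,30,param1=60,param2=18,minRadius=28,maxRadius=75)
    if q is not None:
        for a,b,rr in q[0][:6]:
            out.append(((x0+a)/4,(y0+b)/4,rr/4,int(c[int(b),int(a)])))
    return out
E
python3 - <<'E'
from h import *
o=arm.get_obs();w=snap("wrist","v1.png");print(o["eef_pos"].round(1),o["tcp_rot"].round(4).tolist(),o["time"])
for P in([500,-321,236],):
    p=proj(w,P);print("pred",p);[print(np.round(c,1)) for c in cap(w,p)]
    g=cv2.cvtColor(w["frame"],cv2.COLOR_RGB2GRAY);x,y=p.astype(int)
    for v in range(y-36,y+30,3): print(v,''.join('%4d'%t for t in g[v,x-36:x+36:3]))
    print(x-36)
E
```

```text
[ 427.  -311.2  310.9] [-3.0937, -0.5446, 0.0004] 34.6
pred [355.7661703  129.23903138]
[355.9 122.1   9.3 231. ]
[355.9 149.1  12.7 127. ]
[341.6 100.1  11.3 240. ]
93  239 239 237 239 239 238 237 239 239 238 239 238 239 238 239 239 239 237 238 238 239 239 240 237
96  239 239 239 238 238 239 239 238 240 238 238 239 238 238 239 238 238 238 238 239 239 239 238 239
99  238 239 238 238 240 239 238 238 240 238 238 239 239 238 238 238 238 238 239 239 239 237 239 239
102  199 229 237 237 240 238 239 239 238 238 238 238 237 238 238 238 239 239 239 238 238 238 239 239
105  106 111 157 210 232 238 239 240 238 240 238 238 237 239 238 239 238 239 239 238 238 237 238 238
108  122 122 113 109 120 165 218 235 237 226 144 121 117 183 232 238 239 239 239 239 240 239 239 238
111  120 118 124 124 124 118 111 122 121  66  42  63  80  73 100 220 239 239 239 238 238 237 238 238
114  144 127 126 125 124 124  90  31  20  39  86 193 218 211 152 118 233 239 239 239 238 239 238 238
117  182 167 157 136 126 114  47  24  29  54 197 227 227 230 226 138 204 239 239 239 238 238 238 240
120  218 215 203 184 169 102
[... 588 characters left out ...]
67  91 100 100 105 104 103 102  99 144 183 195 128 130 129 128 129 129 146 236 238 239 239
141  184  92  98  98 100 101 102 100 104 140 209 219 178 130 128 127 129 132 123 200 236 239 238 238
144   80  96  97 102 103 100 102 103 133 216 220 214 144 130 128 127 128 128 125 232 239 238 238 239
147   92  98  99 102 101 103 103 111 207 223 222 202 129 126 128 129 127 123 174 239 239 238 239 239
150   95  99 100  99 100  98 100 192 220 219 220 169 130 126 125 128 126 121 218 239 239 239 239 239
153   98  98 102 101 101 103 177 222 225 223 215 135 129 127 127 126 127 146 237 239 239 239 240 239
156   99  98 101 102 100 136 221 227 224 224 196 126 122 126 128 128 124 200 239 239 239 238 239 238
319
```

Call:
{"method": "servo_tool", "body": {"series": [[[0,0.9,0],[0,0,0],54],[[0,1.8,0],[0,0,0],54],[[0,2.5,0],[0,0,0],54],[[0,2.5,0],[0,0,0],54],[[0,2.5,0],[0,0,0],54],[[0,2.5,0],[0,0,0],54],[[0,2.5,0],[0,0,0],54],[[0,2.5,0],[0,0,0],54],[[0,2.5,0],[0,0,0],54],[[0,2.5,0],[0,0,0],54]]}}

```text
time: 35.48
eef_pos: [461.0, -404.4, 311.7]
tcp_rot: [3.093, 0.546, 0.001]
contact_force: [0.0, 0.8, -0.8]
opening: 0.576
finger_force: 0.0
```

Run:
```python
from h import *
o=arm.get_obs();w=snap("wrist","v2.png");print(o["eef_pos"].round(1),o["time"])
def setpose(w,p,r):
    T=np.eye(4);T[:3,:3]=Rn.from_rotvec(r).as_matrix();T[:3,3]=p;M=T@np.array(w["hand_eye"]);q=dict(w);q["C"]=M[:3,3];q["Rwc"]=M[:3,:3];return q
w1=setpose(w,[427.0,-311.2,310.9],[-3.0937,-.5446,.0004])
w1["frame"]=cv2.imread("pics/v1.png")[:,:,::-1]
p=proj(w,[505,-318,234]);print("pred",p);C=cap(w,p);[print(np.round(c,1)) for c in C]
A=np.array([444.5,-297.3])
for c in C[:3]:
    X=tri([w1,w],[(355.9,122.1),c[:2]]);d=X[:2]-A;print(X.round(1),"r",np.hypot(*d).round(1),"head",np.degrees(np.arctan2(d[1],d[0])).round(1),[ (proj(f,X)-q).round(1).tolist() for f,q in((w1,(355.9,122.1)),(w,c[:2]))])
```

```text
[ 461.  -404.4  311.7] 35.4833
pred [234.13487819 122.33774337]
[231.1 121.4   8.6 208. ]
[ 505.7 -317.8  243.6] r 64.6 head -18.5 [[0.0, -0.5], [0.0, 0.5]]
```

The cap triangulates cleanly at (505.7,-317.8,243.6). To remove the arm-frame height bias I'll reference it to the press's own column nuts (z=171, ±71 mm), which are visible in the saved views.

Run:
```python
from h import *
w=snap("wrist")
def setpose(p,r,fn):
    T=np.eye(4);T[:3,:3]=Rn.from_rotvec(r).as_matrix();T[:3,3]=p;M=T@np.array(w["hand_eye"]);q=dict(w);q["C"]=M[:3,3];q["Rwc"]=M[:3,:3]
    q["frame"]=cv2.cvtColor(cv2.imread("pics/"+fn),cv2.COLOR_BGR2RGB);return q
V={"w5":setpose([394.4,-220.6,340.0],[3.072,.642,0],"w5.png"),"v1":setpose([427.0,-311.2,310.9],[-3.0937,-.5446,.0004],"v1.png"),"v2":setpose([461.0,-404.4,311.7],[3.093,.546,.001],"v2.png")}
for n,f in V.items():
    hsv=cv2.cvtColor(f["frame"],cv2.COLOR_RGB2HSV)
    pale=((hsv[...,1]<50)&(hsv[...,2]>60)).astype(np.uint8)
    for nm,P in(("nutL",[444,-226,171]),("nutR",[444,-368,171])):
        p=proj(f,P)
        if not(20<p[0]<620 and 20<p[1]<380): print(n,nm,p.round(),"out");continue
        x,y=p.astype(int);c=pale[y-22:y+22,x-22:x+22]
        k,l,st,ce=cv2.connectedComponentsWithStats(c,connectivity=4)
        L=sorted([(st[i,4],(ce[i]+[x-22,y-22]).round(1).tolist(),st[i,2:4].tolist()) for i in range(1,k) if st[i,4]>25],reverse=True)[:3]
        print(n,nm,p.round(1),L,[np.round(q,1).tolist() for q in cap(f,p,20)][:3])
```

```text
w5 nutL [336.  143.7] [(np.int32(333), [332.4, 136.2], [34, 34]), (np.int32(249), [321.8, 157.6], [19, 16]), (np.int32(93), [354.6, 130.3], [8, 18])] [[336.9, 144.1, 10.5, 143.0]]
w5 nutR [444.6 192.1] [(np.int32(1062), [448.0, 196.2], [44, 44]), (np.int32(310), [443.4, 189.4], [20, 20])] [[441.9, 187.6, 15.0, 109.0], [448.4, 193.1, 14.4, 227.0]]
v1 nutL [243.2 145.2] [(np.int32(804), [231.7, 143.6], [38, 44]), (np.int32(409), [246.6, 145.3], [22, 23])] [[246.6, 144.6, 10.2, 215.0]]
v1 nutR [369.3 190.2] [(np.int32(832), [374.7, 196.6], [44, 44]), (np.int32(377), [369.7, 187.1], [22, 21])] [[368.6, 185.1, 16.8, 133.0], [373.9, 190.9, 9.2, 193.0]]
v2 nutL [149.  145.6] [(np.int32(1111), [141.9, 144.8], [44, 44]), (np.int32(396), [155.2, 145.5], [23, 22])] []
v2 nutR [277.5 190.3] [(np.int32(609), [276.1, 202.2], [44, 37]), (np.int32(363), [280.4, 187.1], [22, 21])] []
```

Run:
```python
from h import *
w=snap("wrist")
def sp(p,r):
    T=np.eye(4);T[:3,:3]=Rn.from_rotvec(r).as_matrix();T[:3,3]=p;M=T@np.array(w["hand_eye"]);q=dict(w);q["C"]=M[:3,3];q["Rwc"]=M[:3,:3];return q
w5=sp([394.4,-220.6,340.0],[3.072,.642,0]);v1=sp([427.0,-311.2,310.9],[-3.0937,-.5446,.0004]);v2=sp([461.0,-404.4,311.7],[3.093,.546,.001])
L=tri([v1,v2],[(246.6,145.3),(155.2,145.5)]);R=tri([v1,v2],[(369.7,187.1),(280.4,187.1)])
print("tri nuts",L.round(1),R.round(1),"mid",((L+R)/2).round(1),"sep",np.linalg.norm(L-R).round(1))
K=tri([v1,v2],[(355.9,122.1),(231.1,121.4)]);M=(L+R)/2;d=K-M;print("knob cap rel",d.round(1),"r",np.hypot(d[0],d[1]).round(1))
for n,f,l,r in(("v1",v1,(246.6,145.3),(369.7,187.1)),("v2",v2,(155.2,145.5),(280.4,187.1)),("w5",w5,(336.9,144.1),(443.4,189.4))):
    a,b=onz(f,*l,169),onz(f,*r,169);m=(a+b)/2;print(n,a.round(1),b.round(1),"mid",m.round(1),"sep",np.linalg.norm(a-b).round(1))
    if n=="w5":
        for z in(222,226,230,234): print(" nose at z",z,(onz(f,407.6,179.6,z)-m)[:2].round(1))
```

```text
tri nuts [ 443.4 -227.7  160.8] [ 445.7 -369.6  161.1] mid [ 444.5 -298.6  160.9] sep 141.9
knob cap rel [ 61.2 -19.2  82.8] r 64.1
v1 [ 444.8 -229.1  169. ] [ 447.  -367.6  169. ] mid [ 445.9 -298.3  169. ] sep 138.5
v2 [ 445.8 -231.3  169. ] [ 447.9 -369.8  169. ] mid [ 446.8 -300.5  169. ] sep 138.5
w5 [ 443.8 -227.3  169. ] [ 446.2 -366.   169. ] mid [ 445.  -296.6  169. ] sep 138.7
 nose at z 222 [-1.  -4.6]
 nose at z 226 [-0.7 -3.2]
 nose at z 230 [-0.4 -1.7]
 nose at z 234 [-0.  -0.2]
```

Vision and feel both say the plate is clamped, but the cap reads a few mm high. To be sure the crank is fully seated, I'll press its hub lightly from above with nearly closed fingers and check its height.

Call:
{"method": "servo_tool", "body": {"series": [[[0.2,-1.0,0],[0,0,0],18],[[0.4,-2.0,0],[0,0,0],18],[[0.54,-2.65,0],[0,0,0],18],[[0.54,-2.65,0],[0,0,0],18],[[0.54,-2.65,0.6],[0,0,0],18],[[0.54,-2.65,1.2],[0,0,0],18],[[0.54,-2.65,1.8],[0,0,0],18],[[0.54,-2.65,2.15],[0,0,0],18],[[0.54,-2.65,2.15],[0,0,0],18],[[0.54,-2.65,2.15],[0,0,0],18],[[0.54,-2.65,2.15],[0,0,0],18],[[0.54,-2.65,2.15],[0,0,0],18]]}}

```text
time: 36.63
eef_pos: [446.0, -299.1, 227.0]
tcp_rot: [3.091, 0.544, 0.003]
contact_force: [-0.3, -0.1, -0.2]
opening: 0.191
finger_force: 0.0
```

Call:
{"method": "servo_tool", "body": {"series": [[[0,0,0.08],[0,0,0],18],[[0,0,0.16],[0,0,0],18],[[0,0,0.24],[0,0,0],18],[[0,0,0.32],[0,0,0],18],[[0,0,0.36],[0,0,0],18],[[0,0,0.36],[0,0,0],18],[[0,0,0.36],[0,0,0],18],[[0,0,0.36],[0,0,0],18]]}}

```text
time: 37.3
eef_pos: [445.1, -298.1, 210.8]
tcp_rot: [3.094, 0.545, -0.0]
contact_force: [-1.0, 1.5, 1.3]
opening: 0.19
finger_force: 0.9
```

Call:
{"method": "servo_tool", "body": {"series": [[[0,0,0.04],[0,0,0],18],[[0,0,0.08],[0,0,0],18],[[0,0,0.12],[0,0,0],18],[[0,0,0.12],[0,0,0],18],[[0,0,0.12],[0,0,0],18]]}}

```text
time: 37.72
eef_pos: [444.5, -298.4, 209.8]
tcp_rot: [3.093, 0.545, -0.001]
contact_force: [-7.9, 3.8, 17.6]
opening: 0.191
finger_force: 8.8
```

The hub top is firm at 209.8, where a fully home crank should be. I'll retreat straight up.

Call:
{"method": "servo_tool", "body": {"series": [[[0,0,-0.3],[0,0,0],18],[[0,0,-1.0],[0,0,0],18],[[0,0,-1.9],[0,0,0],18],[[0,0,-2.8],[0,0,0],18],[[0,0,-3.5],[0,0,0],18],[[-0.3,-2,-3.5],[0,0,0],18],[[-0.3,-2.5,-3.5],[0,0,0],18],[[-0.3,-2.5,-3.5],[0,0,0],18],[[-0.3,-2.5,-3.5],[0,0,0],18],[[-0.3,-2.5,-3.5],[0,0,0],18],[[-0.3,-2.5,-3.5],[0,0,0],18],[[-0.3,-2.5,-3.5],[0,0,0],18]]}}

```text
time: 38.72
eef_pos: [400.1, -209.1, 345.6]
tcp_rot: [-3.094, -0.544, 0.0]
contact_force: [-0.3, -0.0, -0.4]
opening: 0.191
finger_force: 0.0
```

Run:
```python
from h import *
o=arm.get_obs();w=snap("wrist","v3.png");print(o["eef_pos"].round(1),o["contact_force"].round(1),o["time"])
A=np.array([444.5,-298])
p=proj(w,[505,-318,242])
for c in cap(w,p,30)[:3]:
    print(np.round(c,1))
    for z in(236,242):
        X=onz(w,c[0],c[1],z);d=X[:2]-A;print(z,X.round(1),"r",np.hypot(*d).round(1),"head",np.degrees(np.arctan2(d[1],d[0])).round(1))
F=[snap("scene") for _ in range(6)];s=F[0];now=np.mean([f["frame"].astype(float) for f in F],0).mean(2)
a=cv2.imread("pics/scene0.png").astype(float).mean(2);zs=np.arange(120,30,-.5)
def lev(im,P,t,lo,hi):
    v=cv2.remap(im.astype(np.float32),P[:,0].reshape(-1,1),P[:,1].reshape(-1,1),cv2.INTER_CUBIC)[:,0]
    for i in range(len(zs)-1,0,-1):
        if lo<zs[i]<hi and v[i]<t<=v[i-1]: return zs[i]+.5*(t-v[i])/(v[i-1]-v[i])
    return np.nan
for t in(125,145,165):
    d=[]
    for y in np.arange(-335,-265,5):
        P=np.array([proj(s,[392,y,z]) for z in zs],np.float32);d.append(lev(a,P,t,78,106)-lev(now,P,t,50,80))
    print(t,np.nanmedian(d).round(2),np.nanmean(d).round(2))
```

```text
[ 400.1 -209.1  345.6] [-0.3 -0.  -0.4] 38.7167
[466.9 132.9   9.  225. ]
236 [ 505.5 -323.3  236. ] r 66.0 head -22.5
242 [ 504.9 -320.4  242. ] r 64.5 head -20.4
[457.6 132.1  12.6 122. ]
236 [ 503.1 -314.7  236. ] r 60.9 head -15.9
242 [ 502.6 -312.   242. ] r 59.7 head -13.6
125 26.06 26.18
145 25.31 25.52
165 22.2 23.1
```

```bash
python3 -c "
from h import *
print(workorder.sign_off())"
```

```text
the job is handed in; nothing more can be done
None
```

The crank is home on the screw, wound about 2.1 turns to an estimated 110–130 N on the coasters (inferred from plate travel and crank stiffness, not read directly), and the job is handed in with the arm clear; no verdict was shown.

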